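# Load the toy skip, tip the pine blocks through the funnel into the tin, and shut the tin

### The arm

A 6-joint arm with a two-finger parallel gripper is mounted at the origin on the work surface. World frame = base frame: x ahead of the robot, y to its left, z up, the work surface at z = 0. Lengths are in m, angles in degrees, forces in N, time in s.
With the tool pointing down it reaches from about 0.35 to 0.875 m from the base axis. Payload 4.2 kg.
Tool frame: the origin (TCP) lies at the very end of the fingers, on their centre line; the grasp point (between the pads) lies 19 mm behind it (r.grip_point_offset is the distance from the TCP to the grasp point, in m); z points along the fingers, y is the line along which they close (so a half turn about z gives the same grasp; the last joint's range is limited). The gripper opens to 87 mm and grips with 3 to 60 N. Pads are 19 mm wide; open, the fingers measure 117 mm over their backs; the gripper's body (75 mm by 190 mm) begins 51 mm behind the grasp point.
Start: joints at [91.307, 22.042, 0.453, 0, -68.411, -14.817], TCP at [0.146, 0.608, 0.223] pointing down, gripper open.
Joint ranges: [-179.83, 179.83], [-69.29, 118.12], [-61.27, 80.66], [-181.25, 117.63], [-171.15, -9.14], [-177.46, 177.46]. Speed limits (degrees/s): [159.86, 159.86, 180, 180, 180, 180].

### API

Orientations are given as a 3x3 rotation matrix whose columns are the frame's x, y, z axes.
In Python, from station import r gives the robot as it stands.
- The arm moves only by the tool move_arm, never from a script. Its argument "series" is a list of rows, each a list of 3 entries, a list of its own where there are three numbers: the turn, a rotation vector about the tool's x, y, z as a fraction of full scale, then the shift along the tool's x, y, z as a fraction of full scale, then the opening, from 0 (shut) to 1 (fully open). A call has 1 to 12 rows; each row shifts and turns the commanded pose from where the row before left it, along the tool's axes as they then stand; what a row does not reach is not made up. Full scale, the value 1, is 0.5 m for a shift and 0.1 rad for a turn. A row lasts 1/10 s, in which the tool goes at most 50 mm and 8.59 degrees, less where a joint would pass 70% of its speed; a pose out of reach is approached as far as the arm can. A call with a number of a shift or a turn outside -1 to 1 is refused whole. A call with a gripper value outside its range is refused whole. The fingers move at their own pace and stop on an object; the grip force is fixed at half the most. Time passes only in rows, so rows that do not move let the fingers close. It gives the time, the measured TCP pose, the force, the opening and the grip force at its end, in the units of the state.
- r.sense(): the state, without advancing time (a new reading comes with each control period).
- r.capture(name): name is "scene" or "top"; returns a dict with "img" (420x560x3 uint8, red, green, blue), "fx", "fy", "cx", "cy" (pixels), "k1" (the pictures are not rectified: a ray, as slopes to the right and down, at radius r is drawn at 1 + k1 r^2 times it, then the intrinsics apply), "origin" and "orientation" of the camera in the world. Camera axes: x right, y up, looking along -z (the intrinsics and any distortion apply to the point x, -y, -z); pixel columns grow to the right and rows downward; lengths in m; the calibration is good to about 2 mm. A picture is of the moment at which its call begins. There is no depth.
- r.finish_job(): hands the job in; it is judged then, once.
Trained networks look in the newest picture that a camera, given by its name, has taken for a name from the list of things; names that differ only in an ending like _2 or _b are one class to them, and where a whole thing is asked for, a point or a joint stands for the part that bears it (a point fixed in the world has none). Each returns a list of dicts, best first, with "score" (0 to 1); they miss things now and then, are a little off and sometimes report something else, mostly with a low value. They report only what shows in the picture. A call takes as long as a camera call. They do not tell look-alikes from the thing itself.
- r.cut_out(target, camera): "pixels" (420x560 bool, what is visible of it) and "centre" ([column, row] in pixels, amid what is visible of it).
- r.pinpoint(target, camera): "centre" ([column, row] in pixels: a listed point, or the origin of a listed thing).
The state is a dict: "time_s": time; "joints": joint angles; "joint_velocities": joint speeds; "effort": joint torques, N m; "tcp_pos": TCP position; "ee_rot": TCP orientation; "wrist_force": force on the tool from outside, world axes, zero at the start; "moment": the same for the moment, N m; "gripper_width": opening from 0.0 (shut) to 1.0 (fully open); "gripper_force": force on a finger pad.
Only numpy, scipy, OpenCV 4.12 (cv2) and the standard library are available. Lean on these libraries where they do the work, as an engineer would, in place of code of your own. Each camera call takes 0.05 s, during which the arm holds its last target. There are 200 camera calls.

### The job

Seat the grey funnel in the mouth of the tin and load every pine block on the shelf into the upright tipping skip, then push the skip's lever over past its balance point until it is fully tipped, so that all the blocks pour through the funnel into the tin, and ease the skip back fully upright with the lever without letting it fall back. Then stand the funnel upright on its round cork mat again and seat the lid level in the mouth of the tin, with all the blocks inside; leave the toy vehicles and the key bowl where they are.

Things in the scene. Friction and masses are not known exactly. Their poses are not given: they have to be found in the camera images.
- mat: Round cork mat fixed on the shelf, 130 mm diameter, 5 mm thick; origin at the centre of its underside. The funnel stands on it at the start.
- lid_grip (a point): Point on the lid's upright bar handle: bar 50 mm long (lid x axis), 14 mm thick (lid y axis), 40 mm high, standing on the flange; this point is 48 mm above the plug's underside, 14 mm below the bar's top. Same axes as lid_base.
- block1_c (a point): Centre of a bare pine block 60 x 28 x 22 mm (its x, y, z axes) with two dark grooves round it, 35 g; lies on the shelf at the start. Two to four of the four blocks are there in a run; None from the start means absent.
- block2_c (a point): Centre of a bare pine block 60 x 28 x 22 mm (its x, y, z axes) with two dark grooves round it, 35 g; lies on the shelf at the start. Two to four of the four blocks are there in a run; None from the start means absent.
- block3_c (a point): Centre of a bare pine block 60 x 28 x 22 mm (its x, y, z axes) with two dark grooves round it, 35 g; lies on the shelf at the start. Two to four of the four blocks are there in a run; None from the start means absent.
- block4_c (a point): Centre of a bare pine block 60 x 28 x 22 mm (its x, y, z axes) with two dark grooves round it, 35 g; lies on the shelf at the start. Two to four of the four blocks are there in a run; None from the start means absent.
- sports_car: Red die-cast sports car, 150 mm long, 64 wide, 49 high; leave alone. Origin at the centre of its underside.
- tow_truck: Blue plastic tow truck, 170 mm long, 70 wide, 90 high; leave alone. Origin at the centre of its underside.
- key_bowl: Blue ceramic key bowl, 120 mm diameter, 45 high; leave alone. Origin at the centre of its underside.
- tin_rim (a point): Centre of the mouth of the aluminium tin clipped on the fixed plywood station, 122 mm above the shelf. z up, -x towards the robot's side, +y from tin to skip. Tin 108 mm inside, 114 outside diameter, 112 deep. Posts at x +-58, y 130 mm carry the skip's hinge, tops 270 mm above the shelf. Base plate 6 mm thick, x +-80, y -75 to +255 mm.
- skip_hinge (a point): Middle of the skip's hinge line: 130 mm from the tin's centre along the station's +y, 252 mm above the shelf. Fixed; same axes as tin_rim. The hinge line is the x axis.
- skip (a joint): Tipping angle of the steel skip, rad: 0 = upright on its stop, 1.95 = fully tipped towards the tin (-y), on the other stop. It stays at either end by its own weight (0.5 kg). Balance point about 1.0 when empty: short of it the skip falls back to 0, past it it drops over to 1.95. A few newtons at the lever move it; let go, it falls back at over 2 rad/s, a slam.
- skip_floor (a point): Centre of the skip's floor, turning with it; upright, axes as tin_rim. Inside: x +-43 mm; floor y -50 (hinge line) to +50 (rear wall); rear and side walls 60 high. Front wall, 85 long, leans from the hinge line 25 deg out to the tin: upright its lip is 94 mm from the tin's axis, 329 above the shelf; tipped it slopes 47 deg down, lip over the funnel, 72 mm from the axis, 190 high.
- skip_handle (a point): Middle of the lever's round wooden bar, turning with the skip. Bar 14 mm in diameter, parallel to the hinge line, 80 mm from it, on the robot's side; free from x = -80 to -150 mm in the station frame (this point: x = -115). Upright, the lever leans 0.975 rad from vertical away from the tin (+y); tipped, 0.975 rad towards it. A gripper pointing down can straddle the bar.
- funnel_base (a point): Centre of the bottom of the grey plastic funnel's spout (z = axis, up). Spout 88 mm outside diameter at the bottom, 98 at 16 mm height, where a flat shoulder (120 mm diameter) rests on the tin's rim: seated, this point is 16 mm below the rim. Cone widens to 176 mm diameter at 74 mm height; throat 82 mm. 0.16 kg. Stands upright on its spout.
- funnel_tab (a point): Grip point on the funnel's upright tab, axes as funnel_base: tab 12 mm thick (funnel x, radial), 44 wide (y), middle at funnel x = -91 mm, rising 40 mm above the rim. This point is 95 mm above the spout's bottom, 19 below the tab's top. When the funnel is seated keep the tab on a side away from the skip: its lip leaves less room for a gripper there.
- lid_base (a point): Centre of the underside of the aluminium lid (z up as it lies). Tapered plug 86 mm in diameter at the bottom, 98 at 14 mm height, under a flange of 120 mm diameter, 8 thick. Seated, the flange rests on the tin's rim and this point is 14 mm below the rim. 0.15 kg.
There are look-alikes about, which are no part of the job. What is shaped like the part that bears block4_c but pink or red is not meant.

How it is judged:
By the outcome, as a careful person would: the job done as asked, in the order asked, and still so for the second after the job is handed in, with the robot touching nothing.
Of block1, block2, block3, block4 only 2 to 4 are there at a start; the rules pass over those that are not, and their reading is None.
At some moment in a run one of block1, block2, block3, block4, lid may be knocked a few centimetres aside while the robot is not near it.
It also fails if it takes over 210 s, if anything falls off the work surface, if the arm or the gripper's body presses on something with over 40 N, if the wrist force passes 120 N, or if a joint passes its speed limit or range.

## Working session

There is one attempt and no reset: what is moved stays moved. The work goes in short steps, Python scripts to look and compute and a tool call to move; the robot and the scene stay as the last step left them, time stands still between calls to the robot, and variables do not carry over. Pictures are saved under pics/ and viewed, at most 14 in all, crops included, and the job is handed in when it is done.

Besides the shell and the picture viewer there is one more tool, called as name(argument=value, ...) on one line, values as JSON. move_arm: Moves the arm, as the interface text tells. Its arguments: {"type":"object","properties":{"series":{"type":"array"}},"required":["series"]}

```bash
mkdir -p pics; ls
cat > h.py <<'E'
import numpy as np, cv2
from station import r
def cap(n,fn=None):
    c=r.capture(n)
    if fn: cv2.imwrite('pics/'+fn,c['img'][:,:,::-1])
    return c
def ray(c,px):
    K=np.array([[c['fx'],0,c['cx']],[0,c['fy'],c['cy']],[0,0,1.]])
    u=cv2.undistortPoints(np.array([[px]],float),K,np.array([c['k1'],0,0,0.]))[0,0]
    d=np.array(c['orientation'])@np.array([u[0],-u[1],-1.]); return np.array(c['origin']),d
def at_z(c,px,z):
    o,d=ray(c,px); return o+d*(z-o[2])/d[2]
def proj(c,p):
    q=np.array(c['orientation']).T@(np.array(p,float)-np.array(c['origin']))
    a=q[0]/-q[2]; b=-q[1]/-q[2]; f=1+c['k1']*(a*a+b*b)
    return np.array([c['fx']*a*f+c['cx'],c['fy']*b*f+c['cy']])
def tri(c1,p1,c2,p2):
    A=[];B=[]
    for c,p in((c1,p1),(c2,p2)):
        o,d=ray(c,p); d/=np.linalg.norm(d); M=np.eye(3)-np.outer(d,d); A.append(M);B.append(M@o)
    x=np.linalg.solve(A[0]+A[1],B[0]+B[1]); 
    return x,np.linalg.norm(A[0]@x-B[0])*2
E
python3 - <<'E'
from h import *
C={n:cap(n,n+'0.png') for n in('scene','top')}
for n in C: print(n,np.round(C[n]['origin'],3),np.round(C[n]['orientation'],3).tolist(),C[n]['fx'],C[n]['k1'])
for t in ['mat','lid_grip','lid_base','block1_c','sports_car','tow_truck','key_bowl','tin_rim','skip_hinge','skip_floor','skip_handle','funnel_base','funnel_tab']:
    for n in C:
        print(t,n,[(np.round(d['centre'],1).tolist(),round(float(d['score']),2)) for d in r.pinpoint(t,n)][:7])
s=r.sense();print(s['time_s'],s['tcp_pos'],np.round(s['ee_rot'],3).tolist(),s['gripper_width'])
E
```

```text
pics
scene [ 0.958 -0.491  1.208] [[0.666, -0.633, 0.395], [0.746, 0.556, -0.367], [0.012, 0.539, 0.842]] 490.4575547459691 -0.014310033002167162
top [ 0.222 -0.032  1.699] [[-0.029, 0.988, -0.153], [-1.0, -0.028, 0.009], [0.005, 0.154, 0.988]] 458.91375083358685 0.013304872987716723
mat scene [([262.0, 338.7], 0.72)]
mat top [([339.6, 166.8], 0.93), ([206.8, 184.8], 0.21)]
lid_grip scene [([399.8, 156.1], 0.46)]
lid_grip top [([163.4, 205.9], 0.85)]
lid_base scene [([397.1, 165.1], 0.39)]
lid_base top [([166.3, 203.8], 0.96)]
block1_c scene []
block1_c top [([164.5, 206.1], 0.72), ([204.5, 184.9], 0.66), ([359.7, 217.3], 0.48)]
sports_car scene [([178.5, 240.4], 0.66)]
sports_car top [([344.9, 263.3], 0.78)]
tow_truck scene [([321.0, 150.3], 0.63)]
tow_truck top [([203.3, 255.1], 0.62)]
key_bowl scene [([185.4, 375.7], 0.92), ([399.1, 180.2], 0.67)]
key_bowl top [([392.6, 181.5], 0.63)]
tin_rim scene [([341.8, 247.3], 0.69), ([396.1, 179.0], 0.65)]
tin_rim top [([267.6, 158.4], 0.93)]
skip_hinge scene [([387.2, 190.7], 0.79)]
skip_hinge top [([225.4, 152.4], 0.65)]
skip_floor scene [([397.7, 180.5], 0.64)]
skip_floor top [([209.5, 152.9], 0.64)]
skip_handle scene [([368.7, 136.5], 0.77)]
skip_handle top [([208.4, 184.9], 0.85)]
funnel_base scene [([263.7, 340.6], 0.8)]
funnel_base top [([338.2, 160.9], 0.71), ([161.1, 203.8], 0.56)]
funnel_tab scene [([222.5, 315.3], 0.79), ([394.9, 157.1], 0.69), ([367.9, 138.6], 0.49)]
funnel_tab top [([354.8, 178.2], 0.59), ([339.8, 164.6], 0.19)]
1.4 [0.14596738 0.60771172 0.2225701 ] [[0.972, -0.234, -0.0], [-0.234, -0.972, 0.0], [-0.0, -0.0, -1.0]] 0.9989067590946009
```

View pics/scene0.png

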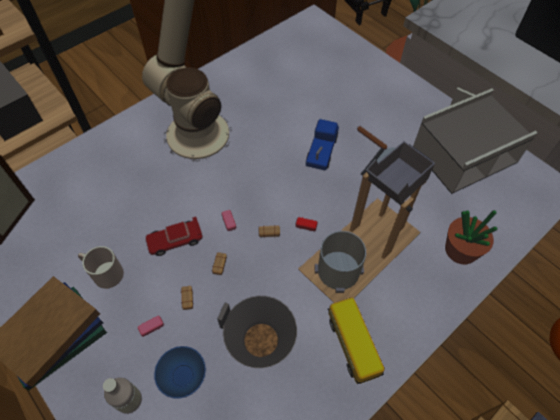

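View pics/top0.png

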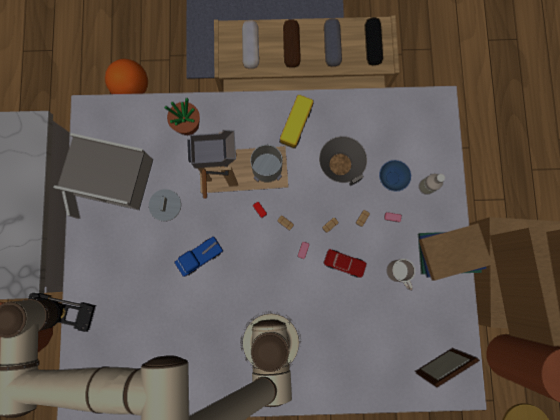

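The scene picture shows three pine blocks at (269,231), (219,263) and (187,297). The look-alikes are pink at (229,220) and (150,325), and red at (306,224). The top picture shows the pine blocks at (286,222), (331,225) and (363,218), the lid at (165,205), the tin at (267,163), the funnel at (343,159) with its tab at (356,180), and the lever at (205,183). I'll use the pine-coloured ones because the description asks for bare pine with grooves and excludes pink or red. I'll measure next and confirm them in an enlarged crop.

Run:
```python
from h import *
C={n:cap(n) for n in('scene','top')}
im=C['top']['img'][:,:,::-1]
cv2.imwrite('pics/crop1.png',cv2.resize(im[130:280,150:410],None,fx=3,fy=3,interpolation=cv2.INTER_CUBIC)[:450,:780])
for n in C:
    r.capture(n)
    hsv=cv2.cvtColor(C[n]['img'],cv2.COLOR_RGB2HSV)
    m=((hsv[...,0]>8)&(hsv[...,0]<24)&(hsv[...,1]>70)&(hsv[...,2]>70)).astype(np.uint8)
    m=cv2.morphologyEx(m,cv2.MORPH_CLOSE,np.ones((3,3)))
    k,l,st,ce=cv2.connectedComponentsWithStats(m)
    for i in range(1,k):
        if 60<st[i,4]<500:
            pts=np.argwhere(l==i)[:,::-1]
            W=np.array([at_z(C[n],p,0.016)[:2] for p in pts])
            rc=cv2.minAreaRect((W*1000).astype(np.float32))
            print(n,np.round(ce[i],1),st[i,4],'rect mm',np.round(rc[0],1),np.round(rc[1],1),round(rc[2],1))
T=C['top'];S=C['scene']
pp=lambda t,n:r.pinpoint(t,n)[0]['centre'] if r.pinpoint(t,n) else None
print('mat',at_z(T,pp('mat','top'),.003),at_z(S,pp('mat','scene'),.003))
print('tin',tri(T,pp('tin_rim','top'),S,pp('tin_rim','scene')),at_z(T,pp('tin_rim','top'),.122),at_z(S,pp('tin_rim','scene'),.122))
print('hinge',tri(T,pp('skip_hinge','top'),S,pp('skip_hinge','scene')),at_z(T,pp('skip_hinge','top'),.252),at_z(S,pp('skip_hinge','scene'),.252))
print('handle',tri(T,pp('skip_handle','top'),S,pp('skip_handle','scene')))
print('floor',tri(T,pp('skip_floor','top'),S,pp('skip_floor','scene')))
print('tab',tri(T,pp('funnel_tab','top'),S,pp('funnel_tab','scene')),at_z(T,pp('funnel_tab','top'),.1),at_z(S,pp('funnel_tab','scene'),.1))
print('fbase',tri(T,pp('funnel_base','top'),S,pp('funnel_base','scene')))
for t,z in(('lid_base',0),('lid_grip',.048)):
    p=at_z(T,pp(t,'top'),z); print(t,p,proj(S,p))
for t in('block1_c','lid_grip'):
  for n in C: print(t,n,[(np.round(d['centre'],1).tolist(),round(float(d['score']),2),int(d['pixels'].sum())) for d in r.cut_out(t,n)])
```

```text
scene [63.9 12.9] 123 rect mm [-822.   -18.7] [ 34.5 216.3] 3.1
scene [402.    6.6] 259 rect mm [  9.7 975.1] [ 84.  100.7] 49.5
scene [371.7 136.7] 100 rect mm [383.7 402.7] [108.9  12.8] 3.0
scene [407.3 201.9] 71 rect mm [622.4 300.7] [58.3 14.2] 89.7
scene [268.9 230.2] 186 rect mm [428.5 -65.5] [56.1 28.9] 48.7
scene [219. 263.] 204 rect mm [ 415.8 -230.6] [27.5 59. ] 38.8
scene [186.7 297.1] 228 rect mm [ 437.8 -351.8] [27.8 58.9] 58.6
scene [457.5 337. ] 68 rect mm [967.9  85.9] [17.5 32.3] 88.9
top [297.9 129.3] 92 rect mm [ 798.1 -140. ] [ 66.3 198.5] 46.9
top [184.9 121.2] 379 rect mm [834.1 307.8] [102.7 115.6] 25.3
top [339.9 164. ] 352 rect mm [ 641.7 -279.3] [75.4 77.7] 87.4
top [362.4 217.8] 112 rect mm [ 434.7 -352.3] [26.4 58.3] 56.4
top [285.  222.4] 112 rect mm [426.8 -65.6] [57.7 27.5] 51.3
top [329.9 224.6] 112 rect mm [ 413.1 -230.9] [25.5 60.8] 38.7
top [ 55.2 294.4] 89 rect mm [188.1 774.2] [64.8 21.1] 88.2
top [  8.  300.3] 69 rect mm [170.  920.5] [81.3 17.5] 88.2
top [270.8 370.4] 97 rect mm [-94.3   3.3] [ 21.5 113. ] 2.3
top [ 42.  413.3] 390 rect mm [-20
[... 639 characters left out ...]
1197662, 0.18294729, 0.29423505]), np.float64(0.0008163966203356975))
floor (array([0.63510684, 0.18059806, 0.25108272]), np.float64(0.0035075265345493427))
tab (array([ 0.56822409, -0.31664785,  0.08926157]), np.float64(0.003394627890646009)) [ 0.56506911 -0.3162073   0.1       ] [ 0.57284619 -0.31688571  0.1       ]
fbase (array([ 0.65713693, -0.28082901,  0.01742482]), np.float64(0.001960106098216104))
lid_base [0.49431952 0.37268947 0.        ] [390.43165769 165.52831054]
lid_grip [0.50023608 0.37370434 0.048     ] [395.15677591 156.85933845]
block1_c scene [([322.2, 143.8], 0.26, 1090)]
block1_c top []
lid_grip scene [([387.9, 154.3], 0.59, 85)]
lid_grip top [([164.3, 208.3], 0.8, 828)]
```

View pics/crop1.png

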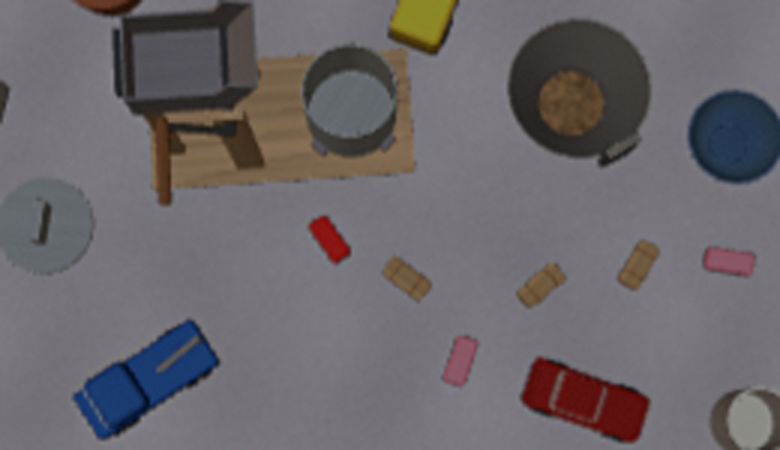

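The crop confirms three grooved pine blocks at crop (407,278), (542,285) and (638,265), with red and pink plain ones as decoys, so the fourth block is absent. Next I'll fit the circle centres and the station yaw.

```bash
cat >> h.py <<'E'
from scipy.optimize import least_squares
def fitcirc(c,mask,z,R,x0):
    cs,_=cv2.findContours(mask.astype(np.uint8),cv2.RETR_EXTERNAL,cv2.CHAIN_APPROX_NONE)
    p=max(cs,key=len)[:,0]; W=np.array([at_z(c,q,z)[:2] for q in p])
    f=lambda x:np.linalg.norm(W-x[:2],axis=1)-R
    s=least_squares(f,x0[:2],loss='cauchy',f_scale=.0015); return s.x,np.mean(abs(f(s.x))<.003)
def circ(c,ce,R,z,im,col,k):
    pts=np.array([proj(c,[ce[0]+R*np.cos(a),ce[1]+R*np.sin(a),z]) for a in np.linspace(0,6.29,60)])
    return pts
E
python3 - <<'E'
from h import *
C={n:cap(n) for n in('scene','top')};T=C['top'];S=C['scene']
F={}
for n in C:
    c=C[n]
    m=r.cut_out('funnel_base',n)[0]['pixels']; print('funnel',n,m.sum(),fitcirc(c,m,.079,.088,[.65,-.28]))
    m=r.cut_out('tin_rim',n)[0]['pixels']; print('tin',n,m.sum(),fitcirc(c,m,.122,.057,[.64,0]))
    if n=='top':
        m=r.cut_out('lid_base',n)[0]['pixels']; print('lid',n,m.sum(),fitcirc(c,m,.020,.060,[.5,.372]))
# station fit
obs=[('top',(288.3,187),(-80,-75,6)),('top',(200,192.7),(-80,255,6)),('top',(285.3,145.7),(80,-75,6))]
for n in C:
    for t,q in(('skip_hinge',(0,130,252)),('skip_handle',(-115,196.2,296.9)),('tin_rim',(0,0,122)),('skip_floor',(0,180,252))):
        d=r.pinpoint(t,n)
        if d: obs.append((n,d[0]['centre'],q))
def W(x,q): 
    q=np.array(q)/1000;a=x[2];return np.array([x[0]+q[0]*np.cos(a)-q[1]*np.sin(a),x[1]+q[0]*np.sin(a)+q[1]*np.cos(a),q[2]])
f=lambda x:np.concatenate([proj(C[n],W(x,q))-p for n,p,q in obs])
s=least_squares(f,[.64,0,0],loss='soft_l1');print('station',s.x,np.round(f(s.x).reshape(-1,2),1).tolist())
x=s.x
for n,(u,v,w,h),k in(('top',(190,120,190,75),4),('scene',(200,110,250,170),3)):
    im=cv2.resize(C[n]['img'][v:v+h,u:u+w,::-1].copy(),None,fx=k,fy=k,interpolation=cv2.INTER_CUBIC)
    P=lambda q:tuple(int(t) for t in (proj(C[n],W(x,q))-[u,v]+.5)*k)
    for a in np.linspace(0,6.29,50):
        cv2.circle(im,P((57*np.cos(a),57*np.sin(a),122)),1,(0,0,255),-1)
    cor=[(-80,-75,6),(80,-75,6),(80,255,6),(-80,255,6)]
    for i in range(4): cv2.line(im,P(cor[i]),P(cor[(i+1)%4]),(0,255,0),1)
    cv2.line(im,P((-80,196.2,296.9)),P((-150,196.2,296.9)),(255,0,255),1)
    cv2.line(im,P((-43,130,252)),P((43,130,252)),(255,255,0),1)
    cv2.imwrite(f'pics/ov_{n}.png',im)
E
```

```text
funnel scene 3548 (array([ 0.64275605, -0.28023222]), np.float64(0.6712328767123288))
tin scene 9865 (array([ 0.64008585, -0.00265116]), np.float64(0.06593406593406594))
funnel top 1393 (array([ 0.63948822, -0.28170582]), np.float64(0.5407407407407407))
tin top 4648 (array([ 0.63481184, -0.01622642]), np.float64(0.07407407407407407))
lid top 777 (array([0.49993329, 0.37955628]), np.float64(0.5465116279069767))
station [ 0.63797401 -0.00399781  0.03598751] [[-0.0, 0.0], [0.4, -0.2], [0.1, 0.2], [-1.3, -0.3], [0.2, -0.0], [0.9, 0.1], [-0.3, 1.9], [-0.4, 0.6], [-0.5, -0.8], [1.2, -0.6], [-1.8, 2.7]]
```

View pics/ov_scene.png

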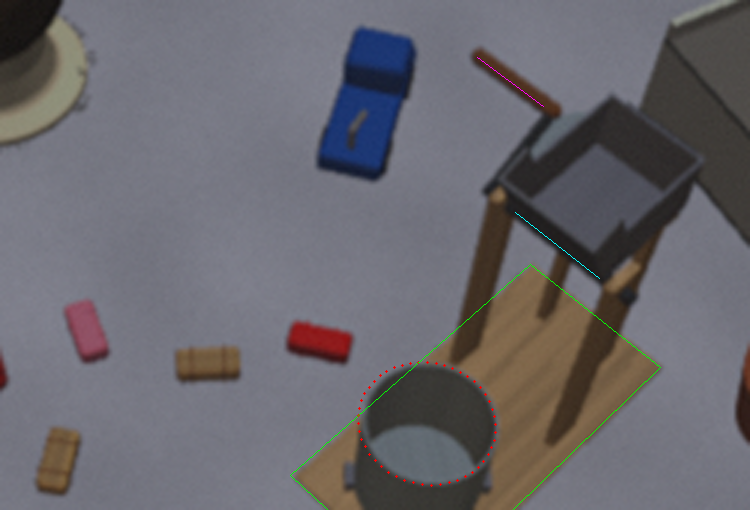

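View pics/ov_top.png

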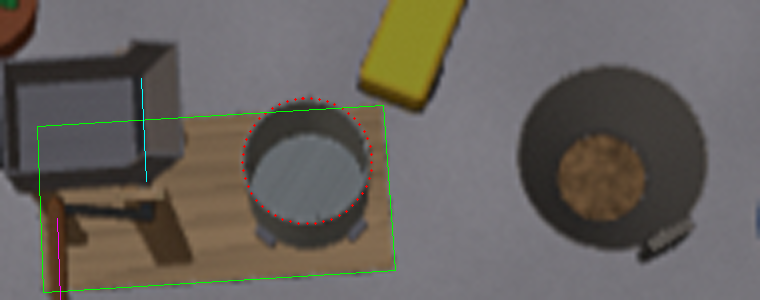

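The overlays agree with the picture: the tin rim is within about 1 px (about 2 mm), and the plate and lever fit. First move: turn for the tab and rise.

move_arm(series=[[[0,0,1],[0,0,-0.03],1],[[0,0,1],[0,0,-0.03],1],[[0,0,1],[0,0,-0.03],1],[[0,0,1],[0,0,-0.03],1],[[0,0,1],[0,0,-0.03],1],[[0,0,1],[0,0,0],1],[[0,0,1],[0,0,0],1],[[0,0,1],[0,0,0],1],[[0,0,0.8],[0,0,0],1]])

```text
time_s: 5.65
tcp_pos: [0.146, 0.6077, 0.2976]
ee_rot: [[0.436, -0.9, -0.0], [-0.9, -0.436, 0.0], [-0.0, 0.0, -1.0]]
wrist_force: [0.7, 0.2, 0.3]
gripper_width: 0.997
gripper_force: 0.0
```

```bash
cat >> h.py <<'E'
def plan(*wp,verbose=True):
    s=r.sense(); R=np.array(s['ee_rot']); p=np.array(s['tcp_pos'])
    print('t',round(s['time_s'],2),'tcp',np.round(p,4),'phi',round(np.degrees(np.arctan2(R[1,0],R[0,0])),2),'tilt',np.round(R[:2,2],3),'w',round(s['gripper_width'],3),'gf',round(float(np.max(s['gripper_force'])),1),'F',np.round(s['wrist_force'],1),'j',np.round(s['joints'],0))
    for w in wp:
        d=R.T@(np.array(w)-p)/.5; print(np.round(w,4),'shift units',np.round(d,4),'rows>=',int(np.ceil(np.linalg.norm(d)/.1))); p=np.array(w)
E
python3 - <<'E'
from h import *
C={n:cap(n) for n in('scene','top')};T=C['top'];S=C['scene']
print('tabtop',at_z(T,(358,178),.119))
ft=r.pinpoint('funnel_tab','top');fs=r.pinpoint('funnel_tab','scene')
print([d['centre'] for d in ft],[d['centre'] for d in fs])
for yaw in(24,27,30,33,36):
    a=np.radians(yaw); p=np.array([.641,-.281,.119])-.091*np.array([np.cos(a),np.sin(a),0]); print(yaw,p,proj(T,p),proj(S,p))
plan((.561,-.322,.32))
for n,(u,v,w,h) in(('top',(310,130,70,60)),('scene',(200,285,110,100))):
    cv2.imwrite(f'pics/fun_{n}.png',cv2.resize(C[n]['img'][v:v+h,u:u+w,::-1],None,fx=5,fy=5,interpolation=cv2.INTER_CUBIC))
a=cv2.imread('pics/fun_top.png');b=cv2.imread('pics/fun_scene.png');o=np.zeros((500,900,3),np.uint8);o[:300,:350]=a;o[:500,350:900]=b;cv2.imwrite('pics/fun.png',o[:, :800])
E
```

```text
tabtop [ 0.56353018 -0.32494796  0.119     ]
[[354.7, 178.1]] [[223.8, 317.2]]
24 [ 0.55786736 -0.31801303  0.119     ] [356.11994766 179.62872232] [221.89182404 307.39743314]
27 [ 0.55991841 -0.32231314  0.119     ] [357.30865872 179.02451385] [220.96240914 309.20071986]
30 [ 0.56219169 -0.3265      0.119     ] [358.46128866 178.35968019] [220.12689251 311.04940582]
33 [ 0.56468098 -0.33056215  0.119     ] [359.57463421 177.63612389] [219.38807368 312.93890668]
36 [ 0.56737945 -0.33448846  0.119     ] [360.64560887 176.85591265] [218.74853951 314.86447312]
t 5.85 tcp [0.146  0.6077 0.2976] phi -63.83 tilt [0. 0.] w 1.001 gf 0.0 F [ 0.5  0.9 -0.2] j [ 91.  20.   8.   0. -78. -65.]
[ 0.561 -0.322  0.32 ] shift units [ 2.0348  0.075  -0.0449] rows>= 21
```

View pics/fun.png

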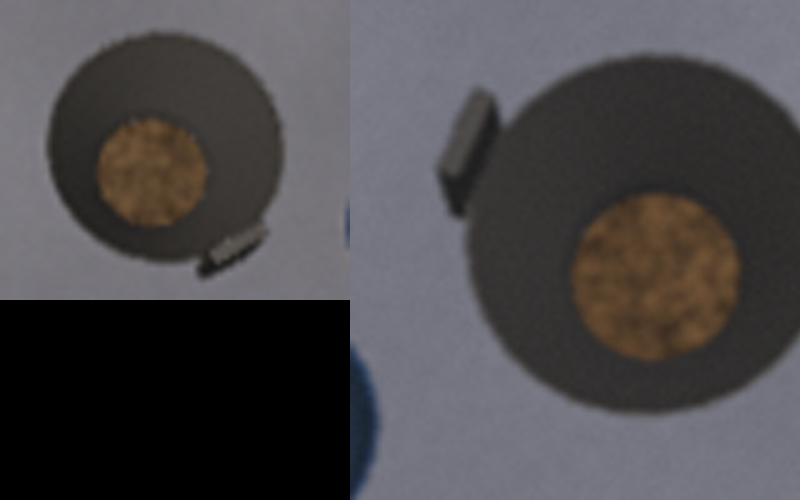

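The enlarged crop shows the tab's top face at top-image pixel (357.5,178.5) and scene pixel (224,311.5), with a radial yaw of about 30°.

Run:
```python
from h import *
C={n:cap(n) for n in('scene','top')};T=C['top'];S=C['scene']
print(tri(T,(357.1,178.1),S,(223.5,311.1)),at_z(T,(357.1,178.1),.119),at_z(S,(223.5,311.1),.119))
# throat circle (mat seen through spout bottom/throat)
for n in C:
    hsv=cv2.cvtColor(C[n]['img'],cv2.COLOR_RGB2HSV); m=((hsv[...,0]>8)&(hsv[...,0]<24)&(hsv[...,1]>70)).astype(np.uint8)
    k,l,st,ce=cv2.connectedComponentsWithStats(m); 
    i=min(range(1,k),key=lambda i:np.linalg.norm(ce[i]-proj(C[n],(.641,-.281,.016)))); print(n,ce[i],st[i,4],at_z(C[n],ce[i],.021))
    q=r.cut_out('funnel_base',n)[0]['pixels']
    for z,R in((.079,.088),(.079,.0885)): print(fitcirc(C[n],q,z,R,[.64,-.28]))
plan()
```

```text
(array([ 0.56500477, -0.32129727,  0.11439619]), np.float64(0.00301334993252944)) [ 0.56326057 -0.32176092  0.119     ] [ 0.56744606 -0.32073112  0.119     ]
scene [260.67522321 339.91852679] 896 [ 0.6506099  -0.28261564  0.021     ]
(array([ 0.64301657, -0.28025926]), np.float64(0.6318181818181818))
(array([ 0.64227175, -0.28029817]), np.float64(0.5727272727272728))
top [339.75789474 163.99210526] 380 [ 0.6403577  -0.27757808  0.021     ]
(array([ 0.64033925, -0.27806888]), np.float64(0.48148148148148145))
(array([ 0.63977498, -0.27752379]), np.float64(0.48148148148148145))
t 6.05 tcp [0.146  0.6077 0.2975] phi -63.89 tilt [0. 0.] w 1.0 gf 0.0 F [ 0.4 -0.   0. ] j [ 91.  20.   8.   0. -78. -65.]
```

move_arm(series=[[[0,0,-0.66],[0,0,-0.045],1],[[0,0,0],[0.095,0,0],1],[[0,0,0],[0.095,0,0],1],[[0,0,0],[0.095,0,0],1],[[0,0,0],[0.095,0,0],1],[[0,0,0],[0.095,0,0],1],[[0,0,0],[0.095,0,0],1],[[0,0,0],[0.095,0,0],1],[[0,0,0],[0.095,0,0],1],[[0,0,0],[0.095,0,0],1],[[0,0,0],[0.095,0,0],1]])

```text
time_s: 7.15
tcp_pos: [0.3829, 0.1939, 0.3206]
ee_rot: [[0.499, -0.867, 0.001], [-0.867, -0.499, 0.001], [-0.0, -0.001, -1.0]]
wrist_force: [1.0, 0.6, 0.2]
gripper_width: 1.004
gripper_force: 0.0
```

move_arm(series=[[[0,0,0],[0.095,0.02,0],1],[[0,0,0],[0.095,0.02,0],1],[[0,0,0],[0.095,0.02,0],1],[[0,0,0],[0.095,0.02,0],1],[[0,0,0],[0.095,0.02,0],1],[[0,0,0],[0.095,0.02,0],1],[[0,0,0],[0.095,0.02,0],1],[[0,0,0],[0.095,0.02,0],1],[[0,0,0],[0.095,0,0],1],[[0,0,0],[0.095,0,0],1]])

```text
time_s: 8.15
tcp_pos: [0.5498, -0.2583, 0.3204]
ee_rot: [[0.498, -0.867, 0.001], [-0.867, -0.498, -0.0], [0.0, -0.001, -1.0]]
wrist_force: [1.1, 1.0, 0.4]
gripper_width: 0.999
gripper_force: 0.0
```

move_arm(series=[[[0,0,0],[0.06,0.019,0],1],[[0,0,0],[0.065,0.019,0],1],[[0,0,0],[0,0,0.09],1],[[0,0,0],[0,0,0.09],1],[[0,0,0],[0,0,0.09],1],[[0,0,0],[0,0,0.07],1],[[0,0,0],[0,0,0.05],1],[[0,0,0],[0,0,0],1]])

```text
time_s: 8.95
tcp_pos: [0.5614, -0.3187, 0.1205]
ee_rot: [[0.497, -0.867, -0.009], [-0.867, -0.497, 0.004], [-0.007, 0.006, -1.0]]
wrist_force: [-0.1, 0.2, 0.7]
gripper_width: 0.996
gripper_force: 0.0
```

Run:
```python
from h import *
S=cap('scene');
cv2.imwrite('pics/g1.png',cv2.resize(S['img'][230:400,140:320,::-1],None,fx=3.5,fy=3.5,interpolation=cv2.INTER_CUBIC))
plan((.5645,-.322,.083))
```

```text
t 9.0 tcp [ 0.5632 -0.3196  0.1235] phi -60.13 tilt [-0.004  0.001] w 0.998 gf 0.0 F [-0.3 -0.9  0. ] j [-15.  29.  -4.   0. -58.  45.]
[ 0.5645 -0.322   0.083 ] shift units [ 0.0057 -0.0001  0.081 ] rows>= 1
```

View pics/g1.png

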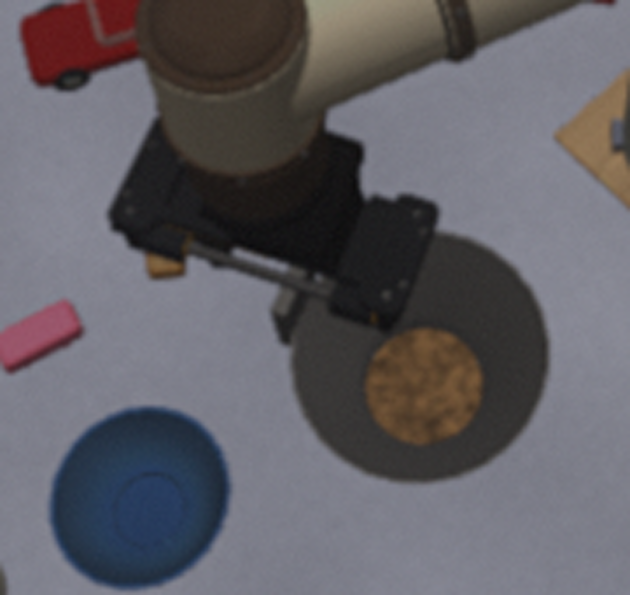

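The tab (crop 290,300) sits between the two fingers. Now descend and close.

move_arm(series=[[[0,0,0],[0.005,0,0.04],1],[[0,0,0],[0,0,0.04],1],[[0,0,0],[0,0,0],1],[[0,0,0],[0,0,0],0],[[0,0,0],[0,0,0],0],[[0,0,0],[0,0,0],0],[[0,0,0],[0,0,0],0],[[0,0,0],[0,0,0],0],[[0,0,0],[0,0,0],0],[[0,0,0],[0,0,0],0]])

```text
time_s: 10.0
tcp_pos: [0.5653, -0.3219, 0.0851]
ee_rot: [[0.498, -0.867, -0.0], [-0.867, -0.498, -0.0], [0.0, 0.0, -1.0]]
wrist_force: [0.5, -0.2, -0.3]
gripper_width: 0.448
gripper_force: 0.0
```

move_arm(series=[[[0,0,0],[0,0,-0.02],0],[[0,0,0],[0,0,-0.05],0],[[0,0,0],[0,0,-0.08],0],[[0,0,0],[0,0,-0.08],0],[[0,0,0],[0,0,-0.08],0],[[0,0,0],[0,0,-0.03],0],[[0,0,0],[0,0,0],0],[[0,0,0],[0,0,0],0]])

```text
time_s: 10.8
tcp_pos: [0.5649, -0.3216, 0.2546]
ee_rot: [[0.498, -0.867, -0.0], [-0.867, -0.498, 0.001], [-0.001, -0.0, -1.0]]
wrist_force: [0.4, -0.0, -1.1]
gripper_width: 0.007
gripper_force: 0.0
```

Run:
```python
from h import *
C={n:cap(n) for n in('scene','top')}
plan()
a=cv2.resize(C['scene']['img'][200:380,150:330,::-1],None,fx=2.2,fy=2.2,interpolation=cv2.INTER_CUBIC)
b=cv2.resize(C['top']['img'][110:290,250:430,::-1],None,fx=2.2,fy=2.2,interpolation=cv2.INTER_CUBIC)
cv2.imwrite('pics/g2.png',np.hstack([a,b]))
for n in C:
  d=r.pinpoint('mat',n);print(n,[(x['centre'],x['score'],at_z(C[n],x['centre'],.003)) for x in d])
  m=r.cut_out('mat',n)
  if m: print(fitcirc(C[n],m[0]['pixels'],.005,.065,[.64,-.28]))
  for t in('funnel_base','funnel_tab'):print(t,[(x['centre'],x['score']) for x in r.pinpoint(t,n)])
```

```text
t 10.9 tcp [ 0.5645 -0.3215  0.2531] phi -60.16 tilt [-0.003  0.002] w -0.001 gf 0.0 F [ 1.3  0.3 -0.1] j [-15.  24.   7.  -0. -74.  45.]
scene [([258.7, 341.5], 0.93, array([ 0.64574545, -0.28567743,  0.003     ]))]
(array([ 0.61920346, -0.28781951]), np.float64(0.20652173913043478))
funnel_base [([260.6, 340.6], 0.77), ([188.6, 298.8], 0.33)]
funnel_tab [([224.2, 314.1], 0.72)]
top [([339.1, 166.1], 0.58, array([ 0.63670991, -0.27731837,  0.003     ])), ([331.0, 222.5], 0.17, array([ 0.42232867, -0.23664917,  0.003     ]))]
funnel_base [([393.1, 181.7], 0.63), ([338.1, 164.8], 0.58), ([211.5, 152.0], 0.56)]
funnel_tab [([354.2, 180.0], 0.67)]
```

View pics/g2.png

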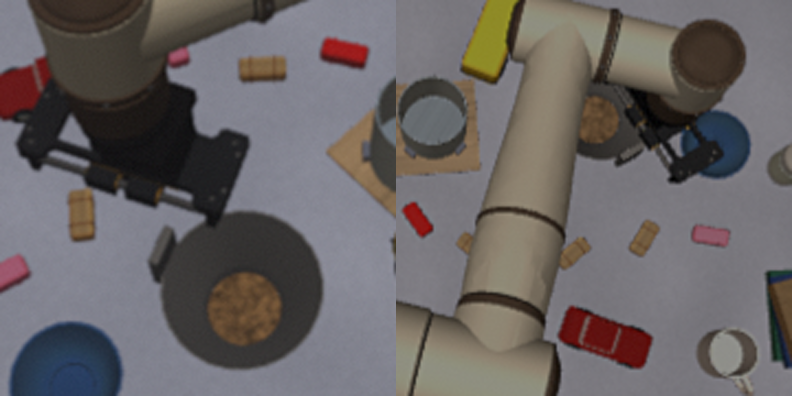

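The fingers hadn't closed before the lift (about 1.4 s is needed), so the funnel is undisturbed. Retry with a longer wait.

move_arm(series=[[[0,0,0],[0,0,0],0.7],[[0,0,0],[0,0,0],0.7],[[0,0,0],[0,0,0],0.7],[[0,0,0],[0,0,0],0.7],[[0,0,0],[0,0,0],0.7],[[0,0,0],[0,0,0],0.7],[[0,0,0],[0,0,0],0.7],[[0,0,0],[0,0,0],0.7],[[0,0,0],[0,0,0],0.7],[[0,0,0],[0,0,0],0.7]])

```text
time_s: 12.3
tcp_pos: [0.5653, -0.3219, 0.2551]
ee_rot: [[0.498, -0.867, 0.0], [-0.867, -0.498, -0.0], [0.0, -0.0, -1.0]]
wrist_force: [0.3, 0.8, -0.3]
gripper_width: 0.692
gripper_force: 0.0
```

move_arm(series=[[[0,0,0],[0,0,0.06],0.7],[[0,0,0],[0,0,0.06],0.7],[[0,0,0],[0,0,0.06],0.7],[[0,0,0],[0,0,0.06],0.7],[[0,0,0],[0,0,0.05],0.7],[[0,0,0],[0,0,0.03],0.7],[[0,0,0],[0,0,0.02],0.7],[[0,0,0],[0,0,0],0.7]])

```text
time_s: 13.1
tcp_pos: [0.5646, -0.3216, 0.0836]
ee_rot: [[0.498, -0.867, -0.003], [-0.867, -0.498, 0.001], [-0.002, 0.002, -1.0]]
wrist_force: [-0.2, 0.6, 0.7]
gripper_width: 0.701
gripper_force: 0.0
```

move_arm(series=[[[0,0,0],[0,0,0],0],[[0,0,0],[0,0,0],0],[[0,0,0],[0,0,0],0],[[0,0,0],[0,0,0],0],[[0,0,0],[0,0,0],0],[[0,0,0],[0,0,0],0],[[0,0,0],[0,0,0],0],[[0,0,0],[0,0,0],0],[[0,0,0],[0,0,0],0],[[0,0,0],[0,0,0],0]])

```text
time_s: 14.1
tcp_pos: [0.5653, -0.322, 0.0851]
ee_rot: [[0.498, -0.867, -0.0], [-0.867, -0.498, -0.0], [-0.0, 0.0, -1.0]]
wrist_force: [0.5, -0.5, 0.7]
gripper_width: 0.135
gripper_force: 29.9
```

move_arm(series=[[[0,0,0],[0,0,-0.02],0],[[0,0,0],[0,0,-0.04],0],[[0,0,0],[0,0,-0.06],0],[[0,0,0],[0,0,-0.06],0],[[0,0,0],[0,0,-0.06],0],[[0,0,0],[0,0,-0.05],0],[[0,0,0],[0,0,-0.04],0],[[0,0,0],[0,0,-0.02],0],[[0,0,0],[0,0,0],0]])

```text
time_s: 15.0
tcp_pos: [0.5658, -0.3221, 0.2618]
ee_rot: [[0.498, -0.867, 0.003], [-0.867, -0.498, -0.001], [0.002, -0.002, -1.0]]
wrist_force: [-0.0, -0.2, -1.2]
gripper_width: 0.136
gripper_force: 29.9
```

move_arm(series=[[[0,0,0],[-0.03,-0.016,0],0],[[0,0,0],[-0.05,-0.027,0],0],[[0,0,0],[-0.06,-0.032,0],0],[[0,0,0],[-0.06,-0.032,0],0],[[0,0,0],[-0.06,-0.032,0],0],[[0,0,0],[-0.06,-0.032,0],0],[[0,0,0],[-0.06,-0.032,0],0],[[0,0,0],[-0.05,-0.028,0],0],[[0,0,0],[-0.035,-0.02,0],0],[[0,0,0],[-0.02,-0.01,0],0],[[0,0,0],[0,0,0],0],[[0,0,0],[0,0,0],0]])

```text
time_s: 16.2
tcp_pos: [0.5574, -0.0468, 0.2595]
ee_rot: [[0.498, -0.867, -0.001], [-0.867, -0.498, -0.0], [-0.0, 0.001, -1.0]]
wrist_force: [0.3, -0.8, -2.1]
gripper_width: 0.137
gripper_force: 29.9
```

Run:
```python
from h import *
C={n:cap(n) for n in('scene','top')}
plan((.558,-.0473,.215),(.558,-.0473,.186))
a=cv2.resize(C['scene']['img'][170:310,270:410,::-1],None,fx=2.8,fy=2.8,interpolation=cv2.INTER_CUBIC)
b=cv2.resize(C['top']['img'][110:250,200:340,::-1],None,fx=2.8,fy=2.8,interpolation=cv2.INTER_CUBIC)
cv2.imwrite('pics/g3.png',np.hstack([a,b]))
for n in C:
  print('matdet',[(x['centre'],round(x['score'],2),at_z(C[n],x['centre'],.005)) for x in r.pinpoint('mat',n)])
  m=r.cut_out('mat',n)
  if m: print('mat',n,m[0]['pixels'].sum(),fitcirc(C[n],m[0]['pixels'],.005,.065,[.64,-.28]))
  m=r.cut_out('funnel_base',n)
  if m: print('fun',n,m[0]['centre'],fitcirc(C[n],m[0]['pixels'],.074+.18,.088,[.637,-.002]))
```

```text
t 16.3 tcp [ 0.5576 -0.0475  0.2597] phi -60.22 tilt [-0.001 -0.   ] w 0.133 gf 29.9 F [-0.  -0.5 -0.9] j [ 12.  14.  -5.   0. -70.  18.]
[ 0.558  -0.0473  0.215 ] shift units [ 0.0001 -0.0009  0.0895] rows>= 1
[ 0.558  -0.0473  0.186 ] shift units [ 0.    -0.     0.058] rows>= 1
matdet [([260.6, 339.1], 0.66, array([ 0.64477882, -0.27862945,  0.005     ])), ([220.3, 263.2], 0.41, array([ 0.41390655, -0.22645369,  0.005     ]))]
mat scene 2095 (array([ 0.64452152, -0.27994249]), np.float64(0.8041958041958042))
fun scene [357.8, 223.1] (array([ 0.63457366, -0.00263795]), np.float64(0.6266094420600858))
matdet [([337.4, 163.4], 0.61, array([ 0.64690126, -0.27109293,  0.005     ])), ([202.8, 253.0], 0.35, array([0.32281634, 0.23997008, 0.005     ])), ([390.1, 180.3], 0.33, array([ 0.57586737, -0.4666128 ,  0.005     ]))]
mat top 892 (array([ 0.64395011, -0.27851447]), np.float64(0.7872340425531915))
fun top [258.2, 132.3] (array([ 0.63250972, -0.00403211]), np.float64(0.5178571428571429))
```

View pics/g3.png

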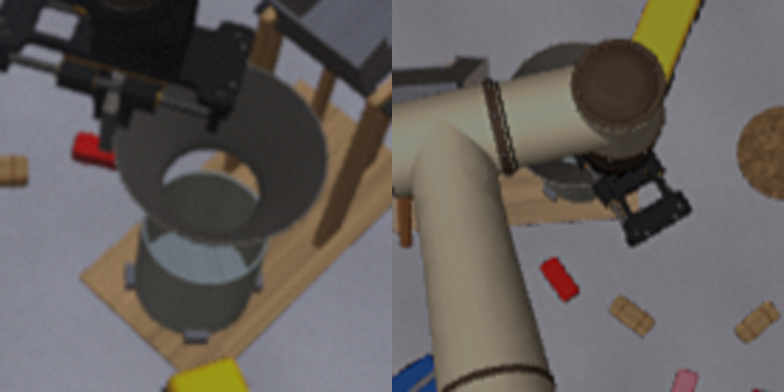

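The funnel is held level over the tin in both views. I'll lower it slowly and watch the force.

move_arm(series=[[[0,0,0],[0,0,0.03],0],[[0,0,0],[0,0,0.03],0],[[0,0,0],[0,0,0.025],0],[[0,0,0],[0,0,0.02],0],[[0,0,0],[0,0,0.015],0],[[0,0,0],[0,0,0.015],0],[[0,0,0],[0,0,0],0]])

```text
time_s: 17.3
tcp_pos: [0.5572, -0.0467, 0.1915]
ee_rot: [[0.498, -0.867, -0.002], [-0.867, -0.498, -0.0], [-0.001, 0.002, -1.0]]
wrist_force: [0.1, -0.2, -1.6]
gripper_width: 0.136
gripper_force: 29.9
```

move_arm(series=[[[0,0,0],[0,0,0.003],0],[[0,0,0],[0,0,0.003],0],[[0,0,0],[0,0,0.002],0],[[0,0,0],[0,0,0],0]])

```text
time_s: 17.7
tcp_pos: [0.5578, -0.0466, 0.1886]
ee_rot: [[0.498, -0.867, 0.0], [-0.867, -0.498, 0.0], [0.0, -0.0, -1.0]]
wrist_force: [-0.8, 0.5, -1.7]
gripper_width: 0.14
gripper_force: 29.9
```

move_arm(series=[[[0,0,0],[0,0,0.003],0],[[0,0,0],[0,0,0.003],0],[[0,0,0],[0,0,0],0]])

```text
time_s: 18.0
tcp_pos: [0.558, -0.0467, 0.1861]
ee_rot: [[0.498, -0.867, 0.001], [-0.867, -0.498, -0.0], [0.001, -0.001, -1.0]]
wrist_force: [-1.2, -0.7, 1.4]
gripper_width: 0.131
gripper_force: 29.9
```

move_arm(series=[[[0,0,0],[0,0,0],0.5],[[0,0,0],[0,0,0],0.5],[[0,0,0],[0,0,0],0.5],[[0,0,0],[0,0,0],0.5],[[0,0,0],[0,0,0],0.5],[[0,0,0],[0,0,0],0.5],[[0,0,0],[0,0,-0.05],0.7],[[0,0,0],[0,0,-0.08],0.7],[[0,0,0],[0,0,-0.08],0.7],[[0,0,0],[0,0,0],0.7]])

```text
time_s: 19.0
tcp_pos: [0.5609, -0.0468, 0.2974]
ee_rot: [[0.498, -0.867, 0.013], [-0.867, -0.498, -0.0], [0.007, -0.012, -1.0]]
wrist_force: [-0.0, -0.5, 0.0]
gripper_width: 0.683
gripper_force: 0.0
```

move_arm(series=[[[0,0,0],[0.06,0.06,0],0.7],[[0,0,0],[0.06,0.06,0],0.7],[[0,0,0],[0.06,0.06,0],0.7],[[0,0,0],[0.06,0.06,0],0.7],[[0,0,0],[0.06,0.06,0],0.7],[[0,0,0],[0,0,0],0.7]])

```text
time_s: 19.6
tcp_pos: [0.5008, -0.2551, 0.29]
ee_rot: [[0.493, -0.87, -0.001], [-0.87, -0.493, -0.0], [-0.0, 0.001, -1.0]]
wrist_force: [-0.2, 0.9, -0.4]
gripper_width: 0.701
gripper_force: 0.0
```

Run:
```python
from h import *
C={n:cap(n) for n in('scene','top')}
a=cv2.resize(C['scene']['img'][170:310,270:410,::-1],None,fx=2.8,fy=2.8,interpolation=cv2.INTER_CUBIC)
b=cv2.resize(C['top']['img'][110:250,200:340,::-1],None,fx=2.8,fy=2.8,interpolation=cv2.INTER_CUBIC)
cv2.imwrite('pics/g4.png',np.hstack([a,b]))
for n in C:
  m=r.cut_out('funnel_base',n)
  if m: print('fun',n,m[0]['centre'],fitcirc(C[n],m[0]['pixels'],.074+.106,.088,[.637,-.002]))
  hsv=cv2.cvtColor(C[n]['img'],cv2.COLOR_RGB2HSV)
  m=((hsv[...,0]>8)&(hsv[...,0]<24)&(hsv[...,1]>70)&(hsv[...,2]>70)).astype(np.uint8)
  m=cv2.morphologyEx(m,cv2.MORPH_CLOSE,np.ones((3,3)))
  k,l,st,ce=cv2.connectedComponentsWithStats(m)
  for i in range(1,k):
    if 80<st[i,4]<300:
        W=np.array([at_z(C[n],p,0.016)[:2] for p in np.argwhere(l==i)[:,::-1]]); rc=cv2.minAreaRect((W*1000).astype(np.float32))
        if 20<min(rc[1])<35 and max(rc[1])<75: print(n,np.round(ce[i],1),'rect mm',np.round(rc[0],1),np.round(rc[1],1),round(rc[2],1))
plan()
```

```text
fun scene [345.3, 233.8] (array([ 0.63356386, -0.00366842]), np.float64(0.4951923076923077))
scene [269.5 230.7] rect mm [430.7 -65.3] [52.8 32. ] 48.7
scene [218.9 263.2] rect mm [ 416.4 -231.3] [27.5 60.9] 38.8
scene [186.8 297.3] rect mm [ 438.8 -352.3] [27.8 61.1] 58.6
fun top [259.9, 152.5] (array([ 0.63199278, -0.0046692 ]), np.float64(0.4342857142857143))
top [362.3 217.8] rect mm [ 435. -352.] [26.4 58.1] 57.7
top [329.9 224.7] rect mm [ 412.7 -230.4] [25.5 58.6] 38.7
t 19.8 tcp [ 0.5025 -0.2509  0.2903] phi -60.12 tilt [-0.  0.] w 0.698 gf 0.0 F [-0.4 -0.2  0.6] j [-10.  14.  -2.  -0. -74.  40.]
```

View pics/g4.png

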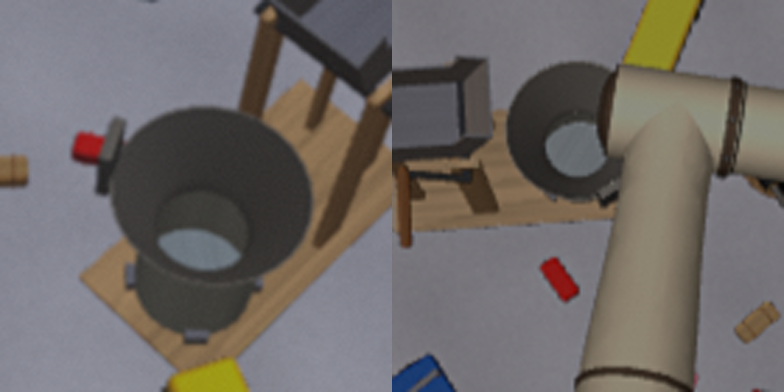

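The funnel is seated level, with its tab on the robot's side. Next is block 3 at (0.437, -0.352), long axis at -32°.

move_arm(series=[[[0,0,-0.98],[0,0,0],0.7],[[0,0,-0.98],[0,0,0],0.7],[[0,0,-0.98],[0,0,0],0.7],[[0,0,-0.98],[0,0,0],0.7],[[0,0,-0.98],[0,0,0],0.7],[[0,0,0],[-0.002,0.08,0.05],0.7],[[0,0,0],[-0.002,0.08,0.05],0.7],[[0,0,0],[0,0.08,0.05],0.7],[[0,0,0],[0,0,0.05],0.7],[[0,0,0],[0,0,0.05],0.7],[[0,0,0],[0,0,0.05],0.7],[[0,0,0],[0,0,0],0.7]])

```text
time_s: 21.0
tcp_pos: [0.4353, -0.3498, 0.1371]
ee_rot: [[0.848, -0.53, -0.007], [-0.53, -0.848, 0.004], [-0.008, 0.0, -1.0]]
wrist_force: [-0.2, -0.5, -0.5]
gripper_width: 0.701
gripper_force: 0.0
```

Run:
```python
from h import *
plan((.437,-.352,.10),(.437,-.352,.004))
```

```text
t 21.0 tcp [ 0.4353 -0.3498  0.1371] phi -32.01 tilt [-0.007  0.004] w 0.701 gf 0.0 F [-0.2 -0.5 -0.5] j [-22.  20. -16.  -0. -55.  80.]
[ 0.437 -0.352  0.1  ] shift units [0.0058 0.002  0.0741] rows>= 1
[ 0.437 -0.352  0.004] shift units [ 1.50e-03 -1.00e-04  1.92e-01] rows>= 2
```

move_arm(series=[[[0,0,0],[0.002,0.002,0.05],0.7],[[0,0,0],[0.001,0,0.06],0.7],[[0,0,0],[0,0,0.06],0.7],[[0,0,0],[0,0,0.05],0.7],[[0,0,0],[0,0,0.03],0.7],[[0,0,0],[0,0,0.015],0.7],[[0,0,0],[0,0,0],0.7],[[0,0,0],[0,0,0],0.7]])

```text
time_s: 21.8
tcp_pos: [0.439, -0.3539, 0.0094]
ee_rot: [[0.848, -0.53, 0.002], [-0.53, -0.848, -0.001], [0.002, -0.0, -1.0]]
wrist_force: [-0.2, 0.5, 0.7]
gripper_width: 0.702
gripper_force: 0.0
```

move_arm(series=[[[0,0,0],[0,0,0],0],[[0,0,0],[0,0,0],0],[[0,0,0],[0,0,0],0],[[0,0,0],[0,0,0],0],[[0,0,0],[0,0,0],0],[[0,0,0],[0,0,0],0],[[0,0,0],[0,0,0],0],[[0,0,0],[0,0,0],0]])

```text
time_s: 22.6
tcp_pos: [0.4377, -0.3537, 0.0082]
ee_rot: [[0.847, -0.531, -0.0], [-0.531, -0.847, -0.0], [-0.0, 0.0, -1.0]]
wrist_force: [-0.5, 0.3, 0.4]
gripper_width: 0.32
gripper_force: 29.9
```

move_arm(series=[[[0,0,0],[0,0,-0.03],0],[[0,0,0],[0,0,-0.06],0],[[0,0,0],[0,0,-0.08],0],[[0,0,-0.99],[0,0,-0.08],0],[[0,0,-0.99],[0,0,-0.08],0],[[0,0,-0.99],[0,0,-0.08],0],[[0,0,-0.99],[0,0,-0.08],0],[[0,0,-0.99],[0,0,-0.08],0],[[0,0,-0.99],[0,0,-0.08],0],[[0,0,0],[0,0,-0.08],0],[[0,0,0],[0,0,-0.06],0],[[0,0,0],[0,0,0],0]])

```text
time_s: 23.8
tcp_pos: [0.4387, -0.3546, 0.4081]
ee_rot: [[0.999, 0.034, 0.008], [0.034, -0.999, -0.005], [0.008, 0.006, -1.0]]
wrist_force: [-1.1, 0.5, 0.0]
gripper_width: 0.32
gripper_force: 29.9
```

Run:
```python
from h import *
plan((.630,.188,.40))
```

```text
t 23.8 tcp [ 0.4387 -0.3546  0.4081] phi 1.96 tilt [ 0.008 -0.005] w 0.32 gf 29.9 F [-1.1  0.5  0. ] j [-22.  12.  12.   0. -90. 114.]
[0.63  0.188 0.4  ] shift units [ 0.4193 -1.0716  0.0138] rows>= 12
```

move_arm(series=[[[0,0,0],[0.02,-0.05,0],0],[[0,0,0],[0.035,-0.088,0],0],[[0,0,0],[0.035,-0.088,0],0],[[0,0,0],[0.035,-0.088,0],0],[[0,0,0],[0.035,-0.088,0],0],[[0,0,0],[0.035,-0.088,0],0],[[0,0,0],[0.035,-0.088,0],0],[[0,0,0],[0.035,-0.088,0],0],[[0,0,0],[0.035,-0.088,0],0],[[0,0,0],[0.035,-0.088,0],0],[[0,0,0],[0.035,-0.088,0],0],[[0,0,0],[0.035,-0.088,0],0]])

```text
time_s: 25.0
tcp_pos: [0.6227, 0.164, 0.4018]
ee_rot: [[0.999, 0.034, -0.002], [0.034, -0.999, -0.0], [-0.002, 0.0, -1.0]]
wrist_force: [-0.1, 0.2, 0.1]
gripper_width: 0.321
gripper_force: 29.9
```

move_arm(series=[[[0,0,0],[0.015,-0.04,0],0],[[0,0,0],[0.01,-0.014,0],0],[[0,0,0],[0,0,0],0],[[0,0,0],[0,0,0],0]])

```text
time_s: 25.4
tcp_pos: [0.634, 0.1883, 0.4029]
ee_rot: [[0.999, 0.033, -0.001], [0.033, -0.999, -0.001], [-0.001, 0.001, -1.0]]
wrist_force: [0.0, -0.1, 0.1]
gripper_width: 0.315
gripper_force: 29.9
```

Run:
```python
from h import *
C={n:cap(n) for n in('scene','top')}
plan((.630,.188,.287))
a=cv2.resize(C['scene']['img'][100:240,320:460,::-1],None,fx=2.8,fy=2.8,interpolation=cv2.INTER_CUBIC)
b=cv2.resize(C['top']['img'][90:230,160:300,::-1],None,fx=2.8,fy=2.8,interpolation=cv2.INTER_CUBIC)
cv2.imwrite('pics/g5.png',np.hstack([a,b]))
```

```text
t 25.5 tcp [0.634  0.1879 0.4037] phi 1.87 tilt [0.001 0.   ] w 0.317 gf 29.9 F [-0.4 -0.5 -0.5] j [ 30.  23.  27.   0. -94.  61.]
[0.63  0.188 0.287] shift units [-0.0081 -0.0005  0.2335] rows>= 3
```

View pics/g5.png

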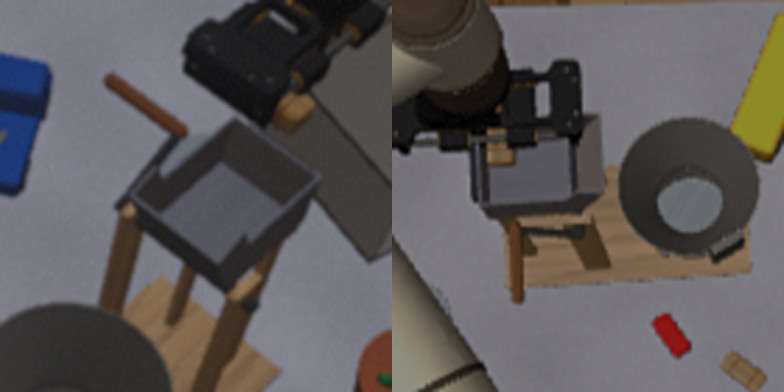

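The block is held above the skip. Lower and release.

move_arm(series=[[[0,0,0],[-0.008,0,0.05],0],[[0,0,0],[0,0,0.06],0],[[0,0,0],[0,0,0.06],0],[[0,0,0],[0,0,0.04],0],[[0,0,0],[0,0,0.02],0],[[0,0,0],[0,0,0],0],[[0,0,0],[0,0,0],0.45],[[0,0,0],[0,0,0],0.45],[[0,0,0],[0,0,0],0.45],[[0,0,0],[0,0,0],0.45]])

```text
time_s: 26.5
tcp_pos: [0.6305, 0.1894, 0.2889]
ee_rot: [[0.999, 0.034, 0.001], [0.034, -0.999, 0.001], [0.001, -0.001, -1.0]]
wrist_force: [-0.3, 0.2, -0.6]
gripper_width: 0.447
gripper_force: 0.0
```

move_arm(series=[[[0,0,0],[0,0,-0.06],0.45],[[0,0,0],[0,0,-0.09],0.45],[[0,0,0],[0,0,-0.09],0.7],[[0,0,0],[-0.04,0.08,0],0.7],[[0,0,0],[-0.04,0.08,0],0.7],[[0,0,0],[-0.04,0.08,0],0.7],[[0,0,0],[-0.04,0.08,0],0.7],[[0,0,0],[-0.04,0.08,0],0.7],[[0,0,0],[-0.04,0.08,0],0.7],[[0,0,0],[-0.04,0.08,0],0.7],[[0,0,0],[-0.04,0.08,0],0.7],[[0,0,0],[-0.04,0.08,0],0.7]])

```text
time_s: 27.7
tcp_pos: [0.4616, -0.1781, 0.4088]
ee_rot: [[0.999, 0.035, 0.002], [0.035, -0.999, -0.0], [0.002, 0.0, -1.0]]
wrist_force: [0.9, -0.8, -0.2]
gripper_width: 0.701
gripper_force: 0.0
```

```bash
cat >> h.py <<'E'
def blocks(C):
  for n in C:
    hsv=cv2.cvtColor(C[n]['img'],cv2.COLOR_RGB2HSV)
    m=((hsv[...,0]>8)&(hsv[...,0]<24)&(hsv[...,1]>70)&(hsv[...,2]>70)).astype(np.uint8)
    m=cv2.morphologyEx(m,cv2.MORPH_CLOSE,np.ones((3,3)))
    k,l,st,ce=cv2.connectedComponentsWithStats(m)
    for i in range(1,k):
      if 50<st[i,4]<350:
        W=np.array([at_z(C[n],p,0.016)[:2] for p in np.argwhere(l==i)[:,::-1]]); rc=cv2.minAreaRect((W*1000).astype(np.float32))
        if 18<min(rc[1])<35 and 40<max(rc[1])<75: print(n,np.round(ce[i],1),'rect mm',np.round(rc[0],1),np.round(rc[1],1),'long',round(rc[2]+(0 if rc[1][0]>rc[1][1] else 90),1))
E
python3 - <<'E'
from h import *
C={n:cap(n) for n in('scene','top')}
plan((.414,-.231,.3));blocks(C)
a=cv2.resize(C['scene']['img'][100:240,320:460,::-1],None,fx=2.8,fy=2.8,interpolation=cv2.INTER_CUBIC)
b=cv2.resize(C['top']['img'][90:230,160:300,::-1],None,fx=2.8,fy=2.8,interpolation=cv2.INTER_CUBIC)
cv2.imwrite('pics/g6.png',np.hstack([a,b]))
E
```

```text
t 27.8 tcp [ 0.4605 -0.1801  0.4093] phi 1.64 tilt [ 0.001 -0.001] w 0.703 gf 0.0 F [-0.6  0.2  1.2] j [ -2.   5.   4.   0. -89.  94.]
[ 0.414 -0.231  0.3  ] shift units [-0.0962  0.0988  0.2185] rows>= 3
scene [268.8 230.6] rect mm [429.5 -66.1] [56. 32.] long 50.0
scene [219.  263.1] rect mm [ 416.2 -231.1] [27.5 60.3] long 128.8
top [206.  152.5] rect mm [700.3 224.9] [30.2 66.7] long 179.6
top [329.9 224.6] rect mm [ 413.1 -230.9] [25.5 60.8] long 128.7
```

Block 3 is in the skip: top (206,152), flat and aligned. Next is block 2.

move_arm(series=[[[0,0,0],[-0.048,0.05,0],0.7],[[0,0,0],[-0.048,0.05,0],0.7],[[0,0,1],[0,0,0.06],0.7],[[0,0,1],[0,0,0.06],0.7],[[0,0,1],[0,0,0.06],0.7],[[0,0,1],[0,0,0.06],0.7],[[0,0,1],[0,0,0.06],0.7],[[0,0,1],[0,0,0.06],0.7],[[0,0,1],[0,0,0.06],0.7],[[0,0,1],[0,0,0.06],0.7],[[0,0,1],[0,0,0.06],0.7],[[0,0,0.23],[0,0,0],0.7]])

```text
time_s: 29.0
tcp_pos: [0.4139, -0.2272, 0.1348]
ee_rot: [[0.629, -0.777, -0.008], [-0.777, -0.629, 0.002], [-0.007, 0.005, -1.0]]
wrist_force: [0.1, -0.3, -0.5]
gripper_width: 0.7
gripper_force: 0.0
```

Run:
```python
from h import *
plan((.4145,-.231,.006))
```

```text
t 29.0 tcp [ 0.4139 -0.2272  0.1348] phi -51.0 tilt [-0.008  0.002] w 0.7 gf 0.0 F [ 0.1 -0.3 -0.5] j [ -9.  13. -27.  -0. -51.  48.]
[ 0.4145 -0.231   0.006 ] shift units [0.0085 0.0026 0.2575] rows>= 3
```

move_arm(series=[[[0,0,0],[0.005,0.002,0.05],0.7],[[0,0,0],[0,0,0.06],0.7],[[0,0,0],[0,0,0.06],0.7],[[0,0,0],[0,0,0.05],0.7],[[0,0,0],[0,0,0.03],0.7],[[0,0,0],[0,0,0.012],0.7],[[0,0,0],[0,0,0],0.7]])

```text
time_s: 29.7
tcp_pos: [0.4182, -0.231, 0.0076]
ee_rot: [[0.631, -0.775, 0.001], [-0.775, -0.631, -0.0], [0.001, -0.0, -1.0]]
wrist_force: [0.3, -0.5, 0.5]
gripper_width: 0.701
gripper_force: 0.0
```

move_arm(series=[[[0,0,0],[0,0,0],0],[[0,0,0],[0,0,0],0],[[0,0,0],[0,0,0],0],[[0,0,0],[0,0,0],0],[[0,0,0],[0,0,0],0],[[0,0,0],[0,0,0],0],[[0,0,0],[0,0,0],0],[[0,0,0],[0,0,0],0]])

```text
time_s: 30.5
tcp_pos: [0.4173, -0.2309, 0.0073]
ee_rot: [[0.63, -0.776, 0.0], [-0.776, -0.63, -0.0], [0.0, 0.0, -1.0]]
wrist_force: [-1.6, 0.4, 4.1]
gripper_width: 0.317
gripper_force: 30.0
```

move_arm(series=[[[0,0,0],[0,0,-0.03],0],[[0,0,0],[0,0,-0.06],0],[[0,0,-1],[0,0,-0.08],0],[[0,0,-1],[0,0,-0.08],0],[[0,0,-1],[0,0,-0.08],0],[[0,0,-1],[0,0,-0.08],0],[[0,0,-1],[0,0,-0.08],0],[[0,0,-1],[0,0,-0.08],0],[[0,0,-1],[0,0,-0.08],0],[[0,0,-1],[0,0,-0.08],0],[[0,0,-1],[0,0,-0.06],0],[[0,0,-0.25],[0,0,-0.01],0]])

```text
time_s: 31.7
tcp_pos: [0.4183, -0.2314, 0.4108]
ee_rot: [[0.999, 0.038, 0.007], [0.038, -0.999, -0.002], [0.007, 0.003, -1.0]]
wrist_force: [0.1, -0.2, -0.6]
gripper_width: 0.316
gripper_force: 30.0
```

Run:
```python
from h import *
plan((.631,.156,.40))
```

```text
t 31.7 tcp [ 0.4183 -0.2314  0.4108] phi 2.19 tilt [ 0.007 -0.002] w 0.316 gf 30.0 F [ 0.1 -0.2 -0.6] j [ -9.   3.   2.   0. -89. 102.]
[0.631 0.156 0.4  ] shift units [ 0.4545 -0.758   0.0231] rows>= 9
```

move_arm(series=[[[0,0,0],[0.02,-0.035,0],0],[[0,0,0],[0.046,-0.077,0],0],[[0,0,0],[0.046,-0.077,0],0],[[0,0,0],[0.046,-0.077,0],0],[[0,0,0],[0.046,-0.077,0],0],[[0,0,0],[0.046,-0.077,0],0],[[0,0,0],[0.046,-0.077,0],0],[[0,0,0],[0.046,-0.077,0],0],[[0,0,0],[0.046,-0.077,0],0],[[0,0,0],[0.046,-0.077,0],0],[[0,0,0],[0.02,-0.03,0],0],[[0,0,0],[0,0,0],0]])

```text
time_s: 32.9
tcp_pos: [0.631, 0.1589, 0.4027]
ee_rot: [[0.999, 0.039, -0.006], [0.039, -0.999, -0.002], [-0.006, 0.001, -1.0]]
wrist_force: [-0.1, -0.5, -0.3]
gripper_width: 0.321
gripper_force: 30.0
```

Run:
```python
from h import *
C={n:cap(n) for n in('scene','top')}; plan((.631,.156,.291));blocks(C)
```

```text
t 33.0 tcp [0.6301 0.1563 0.4052] phi 2.08 tilt [-0.003 -0.001] w 0.32 gf 30.0 F [-1.2 -0.5  0. ] j [ 28.  22.  25.  -0. -94.  64.]
[0.631 0.156 0.291] shift units [0.0024 0.0003 0.2283] rows>= 3
scene [11.  54.7] rect mm [-729.6 -293. ] [73.5 23.1] long 84.2
scene [415.5 144. ] rect mm [494.2 486.7] [43.1 33.3] long 81.3
scene [268.8 230.4] rect mm [429.5 -66.1] [56. 32.] long 50.0
top [285.  222.3] rect mm [426.8 -65.6] [57.7 27.5] long 51.3
```

move_arm(series=[[[0,0,0],[0.002,0,0.05],0],[[0,0,0],[0,0,0.06],0],[[0,0,0],[0,0,0.06],0],[[0,0,0],[0,0,0.04],0],[[0,0,0],[0,0,0.018],0],[[0,0,0],[0,0,0],0],[[0,0,0],[0,0,0],0.45],[[0,0,0],[0,0,0],0.45],[[0,0,0],[0,0,0],0.45],[[0,0,0],[0,0,0],0.45]])

```text
time_s: 34.0
tcp_pos: [0.6316, 0.1562, 0.2939]
ee_rot: [[0.999, 0.036, 0.001], [0.036, -0.999, 0.001], [0.001, -0.001, -1.0]]
wrist_force: [0.9, 0.5, -0.5]
gripper_width: 0.447
gripper_force: 0.0
```

move_arm(series=[[[0,0,0],[0,0,-0.06],0.45],[[0,0,0],[0,0,-0.09],0.45],[[0,0,0],[0,0,-0.09],0.7],[[0,0,0],[-0.06,0.06,0],0.7],[[0,0,0],[-0.06,0.06,0],0.7],[[0,0,0],[-0.06,0.06,0],0.7],[[0,0,0],[-0.06,0.06,0],0.7],[[0,0,0],[-0.06,0.06,0],0.7],[[0,0,0],[-0.06,0.06,0],0.7],[[0,0,0],[-0.04,0.04,0],0.7],[[0,0,0],[0,0,0],0.7]])

```text
time_s: 35.1
tcp_pos: [0.4365, -0.0529, 0.415]
ee_rot: [[0.999, 0.034, 0.004], [0.034, -0.999, 0.0], [0.004, -0.0, -1.0]]
wrist_force: [0.2, 0.2, -0.1]
gripper_width: 0.699
gripper_force: 0.0
```

Run:
```python
from h import *
C={n:cap(n) for n in('scene','top')}; plan((.428,-.066,.25),(.428,-.066,.006));blocks(C)
```

```text
t 35.2 tcp [ 0.4386 -0.0512  0.4138] phi 2.03 tilt [0.002 0.001] w 0.701 gf 0.0 F [-0.3 -0.4 -0.6] j [ 15.  -1.  -2.  -0. -89.  77.]
[ 0.428 -0.066  0.25 ] shift units [-0.0229  0.029   0.3275] rows>= 4
[ 0.428 -0.066  0.006] shift units [-1.00e-03  2.00e-04  4.88e-01] rows>= 5
scene [268.8 230.5] rect mm [429.5 -66.1] [56. 32.] long 50.0
top [285.  222.4] rect mm [426.8 -65.6] [57.7 27.5] long 51.3
```

move_arm(series=[[[0,0,0],[-0.023,0.029,0],0.7],[[0,0,-1],[0,0,0.06],0.7],[[0,0,-1],[0,0,0.06],0.7],[[0,0,-1],[0,0,0.06],0.7],[[0,0,-1],[0,0,0.06],0.7],[[0,0,-1],[0,0,0.06],0.7],[[0,0,-1],[0,0,0.06],0.7],[[0,0,-1],[0,0,0.06],0.7],[[0,0,-1],[0,0,0.06],0.7],[[0,0,-0.5],[0,0,0.06],0.7],[[0,0,0],[0,0,0],0.7],[[0,0,0],[0,0,0],0.7]])

```text
time_s: 36.4
tcp_pos: [0.4284, -0.0659, 0.1433]
ee_rot: [[0.632, 0.775, -0.001], [0.775, -0.632, -0.001], [-0.001, -0.0, -1.0]]
wrist_force: [-0.1, -0.5, 1.3]
gripper_width: 0.701
gripper_force: 0.0
```

Run:
```python
from h import *
plan((.428,-.066,.006))
```

```text
t 36.4 tcp [ 0.4284 -0.0659  0.1433] phi 50.77 tilt [-0.001 -0.001] w 0.701 gf 0.0 F [-0.1 -0.5  1.3] j [ 13.   8. -32.   0. -50. 128.]
[ 0.428 -0.066  0.006] shift units [-0.0003 -0.0004  0.2746] rows>= 3
```

move_arm(series=[[[0,0,0],[0,0,0.05],0.7],[[0,0,0],[0,0,0.06],0.7],[[0,0,0],[0,0,0.06],0.7],[[0,0,0],[0,0,0.06],0.7],[[0,0,0],[0,0,0.03],0.7],[[0,0,0],[0,0,0.012],0.7],[[0,0,0],[0,0,0],0.7]])

```text
time_s: 37.1
tcp_pos: [0.429, -0.0657, 0.0076]
ee_rot: [[0.632, 0.775, 0.001], [0.775, -0.632, 0.0], [0.001, 0.001, -1.0]]
wrist_force: [-0.3, -0.4, 0.6]
gripper_width: 0.701
gripper_force: 0.0
```

move_arm(series=[[[0,0,0],[0,0,0],0],[[0,0,0],[0,0,0],0],[[0,0,0],[0,0,0],0],[[0,0,0],[0,0,0],0],[[0,0,0],[0,0,0],0],[[0,0,0],[0,0,0],0],[[0,0,0],[0,0,0],0],[[0,0,0],[0,0,0],0]])

```text
time_s: 37.9
tcp_pos: [0.4279, -0.0659, 0.0073]
ee_rot: [[0.632, 0.775, 0.0], [0.775, -0.632, -0.0], [0.0, 0.0, -1.0]]
wrist_force: [-1.9, 0.6, 5.1]
gripper_width: 0.318
gripper_force: 30.0
```

move_arm(series=[[[0,0,0],[0,0,-0.03],0],[[0,0,0],[0,0,-0.06],0],[[0,0,1],[0,0,-0.08],0],[[0,0,1],[0,0,-0.08],0],[[0,0,1],[0,0,-0.08],0],[[0,0,1],[0,0,-0.08],0],[[0,0,1],[0,0,-0.08],0],[[0,0,1],[0,0,-0.08],0],[[0,0,1],[0,0,-0.08],0],[[0,0,1],[0,0,-0.08],0],[[0,0,0.5],[0,0,-0.08],0],[[0,0,0],[0,0,-0.02],0]])

```text
time_s: 39.1
tcp_pos: [0.429, -0.0661, 0.4263]
ee_rot: [[0.999, 0.036, 0.008], [0.036, -0.999, 0.0], [0.008, -0.0, -1.0]]
wrist_force: [-0.1, -0.1, -0.7]
gripper_width: 0.323
gripper_force: 30.0
```

Run:
```python
from h import *
C={n:cap(n) for n in('scene','top')}; plan((.631,.176,.42)); blocks(C)
cv2.imwrite('pics/g7.png',np.hstack([cv2.resize(C['scene']['img'][100:240,320:460,::-1],None,fx=2.8,fy=2.8,interpolation=cv2.INTER_CUBIC),cv2.resize(C['top']['img'][90:230,160:300,::-1],None,fx=2.8,fy=2.8,interpolation=cv2.INTER_CUBIC)]))
```

```text
t 39.2 tcp [ 0.4282 -0.0657  0.423 ] phi 2.1 tilt [0.003 0.001] w 0.319 gf 30.0 F [-0.9  0.3 -0.4] j [ 13.  -2.  -1.  -0. -90.  79.]
[0.631 0.176 0.42 ] shift units [ 0.423  -0.4682  0.0076] rows>= 7
```

View pics/g7.png

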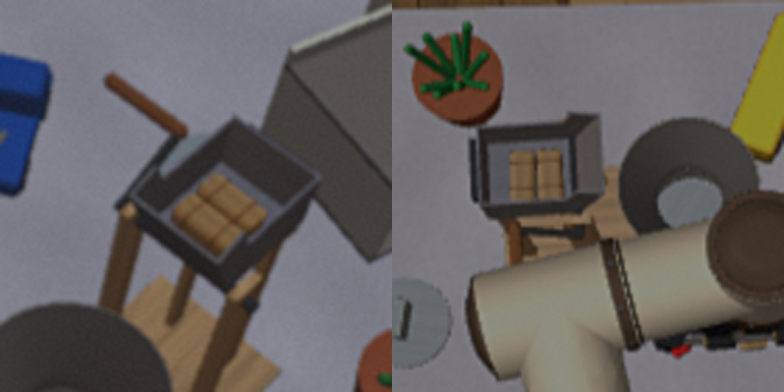

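Two blocks lie flat side by side in the skip, at crop (205,213) and (540,175). The third goes on top of them.

move_arm(series=[[[0,0,0],[0.03,-0.035,0],0],[[0,0,0],[0.06,-0.065,0],0],[[0,0,0],[0.06,-0.065,0],0],[[0,0,0],[0.06,-0.065,0],0],[[0,0,0],[0.06,-0.065,0],0],[[0,0,0],[0.06,-0.065,0],0],[[0,0,0],[0.06,-0.065,0],0],[[0,0,0],[0.033,-0.04,0],0],[[0,0,0],[0,0,0.04],0],[[0,0,0],[0,0,0.06],0],[[0,0,0],[0,0,0.06],0],[[0,0,0],[0,0,0.04],0]])

```text
time_s: 40.4
tcp_pos: [0.6289, 0.1739, 0.3161]
ee_rot: [[0.999, 0.037, -0.008], [0.037, -0.999, -0.003], [-0.008, 0.002, -1.0]]
wrist_force: [-0.3, -0.2, 0.1]
gripper_width: 0.317
gripper_force: 30.0
```

Run:
```python
from h import *
cap('top');plan((.631,.173,.294))
```

```text
t 40.45 tcp [0.6276 0.1736 0.3128] phi 2.07 tilt [-0.014 -0.004] w 0.316 gf 30.0 F [-1.2  0.3 -3.9] j [ 30.  23.  14.  -0. -82.  63.]
[0.631 0.173 0.294] shift units [0.0074 0.0014 0.0375] rows>= 1
```

move_arm(series=[[[0,0,0],[0,0,0.02],0],[[0,0,0],[0,0,0.02],0],[[0,0,0],[0,0,0],0],[[0,0,0],[0,0,0],0.45],[[0,0,0],[0,0,0],0.45],[[0,0,0],[0,0,0],0.45],[[0,0,0],[0,0,-0.06],0.45],[[0,0,0],[0,0,-0.09],0.45],[[0,0,0],[0,0,-0.09],0.45],[[0,0,0],[0,0,0],0]])

```text
time_s: 41.45
tcp_pos: [0.6325, 0.1739, 0.431]
ee_rot: [[0.999, 0.036, 0.015], [0.036, -0.999, 0.005], [0.016, -0.004, -1.0]]
wrist_force: [0.8, -0.2, 0.3]
gripper_width: 0.417
gripper_force: 0.0
```

Run:
```python
from h import *
import math
tin=np.array([.637,-.002]);a=.036;ex=np.array([math.cos(a),math.sin(a)]);ey=np.array([-ex[1],ex[0]])
def W(x,y,z): q=tin+ex*x+ey*y; return np.array([q[0],q[1],z])
plan()
for th in np.arange(0,2.0,.15):
    b=.975-th; print(round(th,2),np.round(W(-.115,.130+.08*math.sin(b),.252+.08*math.cos(b)),4))
```

```text
t 41.45 tcp [0.6325 0.1739 0.431 ] phi 2.04 tilt [0.015 0.005] w 0.417 gf 0.0 F [ 0.8 -0.2  0.3] j [ 30.  22.  29.   0. -96.  63.]
0.0 [0.515  0.1899 0.2969]
0.15 [0.5153 0.1825 0.3063]
0.3 [0.5156 0.1737 0.3145]
0.45 [0.516  0.1638 0.3212]
0.6 [0.5163 0.1531 0.3264]
0.75 [0.5168 0.1416 0.33  ]
0.9 [0.5172 0.1298 0.3318]
1.05 [0.5176 0.1178 0.3318]
1.2 [0.518  0.1059 0.33  ]
1.35 [0.5185 0.0945 0.3264]
1.5 [0.5188 0.0837 0.3212]
1.65 [0.5192 0.0738 0.3145]
1.8 [0.5195 0.0651 0.3063]
1.95 [0.5198 0.0576 0.2969]
```

Run:
```python
from h import *
import math
C={n:cap(n) for n in('scene','top')}
bars={}
for n,c0 in(('scene',(371.7,136.7)),('top',(205,183))):
    im=cv2.cvtColor(cv2.imread(f'pics/{n}0.png'),cv2.COLOR_BGR2HSV)
    m=((im[...,0]<14)&(im[...,1]>95)&(im[...,2]>50)).astype(np.uint8)
    k,l,st,ce=cv2.connectedComponentsWithStats(m)
    i=min((i for i in range(1,k) if st[i,4]>30),key=lambda i:np.linalg.norm(ce[i]-c0)); p=np.argwhere(l==i)[:,::-1].astype(np.float32)
    vx,vy,x,y=cv2.fitLine(p,cv2.DIST_HUBER,0,.01,.01).ravel(); bars[n]=(np.array([x,y]),np.array([-vy,vx])); print(n,ce[i],st[i],vx,vy)
def f(u):
    tin=np.array([.637,-.002]);a=.036;ex=np.array([math.cos(a),math.sin(a)]);ey=np.array([-ex[1],ex[0]]);o=[]
    for n in bars:
        for s in(-.09,-.145):
            q=tin+ex*s+ey*(.1962+u[0]); o.append((proj(C[n],[q[0],q[1],.2969+u[1]])-bars[n][0])@bars[n][1])
    return np.array(o)
print(f([0,0]),f([.002,0]),f([0,.002])); s=least_squares(f,[0,0]); print('dy,dz',s.x,s.fun)
plan((.515,.19,.42),(.515,.19,.278))
```

```text
scene [372.03703704 137.60740741] [358 127  29  22 135] 0.8086944 0.58822894
top [204.08035714 183.09821429] [202 169   5  29 112] 0.063372746 0.99798995
[0.21160486 0.05241326 0.46459333 0.857244  ] [-0.45945343 -0.60692384  1.10755226  1.5039795 ] [-0.30468079 -0.45504274  0.55817153  0.95189537]
dy,dz [-0.00261794  0.00392595] [ 0.07807271 -0.07918312 -0.1953231   0.19446906]
t 41.55 tcp [0.6309 0.1743 0.424 ] phi 2.07 tilt [0.004 0.002] w 0.347 gf 0.0 F [ 0.4 -0.  -1. ] j [ 30.  22.  29.  -0. -96.  63.]
[0.515 0.19  0.42 ] shift units [-0.2305 -0.0398  0.0072] rows>= 3
[0.515 0.19  0.278] shift units [-0.001   0.0006  0.284 ] rows>= 3
```

move_arm(series=[[[0,0,0],[-0.06,-0.01,0],0.38],[[0,0,0],[-0.07,-0.012,0],0.38],[[0,0,0],[-0.06,-0.01,0],0.38],[[0,0,0],[-0.04,-0.005,0],0.38],[[0,0,0],[0,0,0],0.38],[[0,0,0],[0,0,0],0.38],[[0,0,0],[0,0,0],0.38]])

```text
time_s: 42.25
tcp_pos: [0.5156, 0.1885, 0.421]
ee_rot: [[0.999, 0.036, -0.001], [0.036, -0.999, -0.001], [-0.001, 0.001, -1.0]]
wrist_force: [0.7, 0.5, -0.2]
gripper_width: 0.383
gripper_force: 0.0
```

Run:
```python
from h import *
C={n:cap(n) for n in('scene','top')}
plan((.515,.1885,.281)); blocks(C)
for n in C: print(n,[(d['centre'],round(d['score'],2)) for d in r.pinpoint('block1_c',n)])
cv2.imwrite('pics/g8.png',np.hstack([cv2.resize(C['scene']['img'][100:240,320:460,::-1],None,fx=2.8,fy=2.8,interpolation=cv2.INTER_CUBIC),cv2.resize(C['top']['img'][90:230,160:300,::-1],None,fx=2.8,fy=2.8,interpolation=cv2.INTER_CUBIC)]))
```

```text
t 42.35 tcp [0.5158 0.1884 0.421 ] phi 2.03 tilt [-0.002 -0.001] w 0.379 gf 0.0 F [-0.1 -0.6  0.1] j [ 37.  11.  12.  -0. -92.  55.]
[0.515  0.1885 0.281 ] shift units [-0.0011 -0.0005  0.28  ] rows>= 3
scene [([368.4, 136.9], 0.34)]
top [([347.0, 262.1], 0.47)]
```

View pics/g8.png

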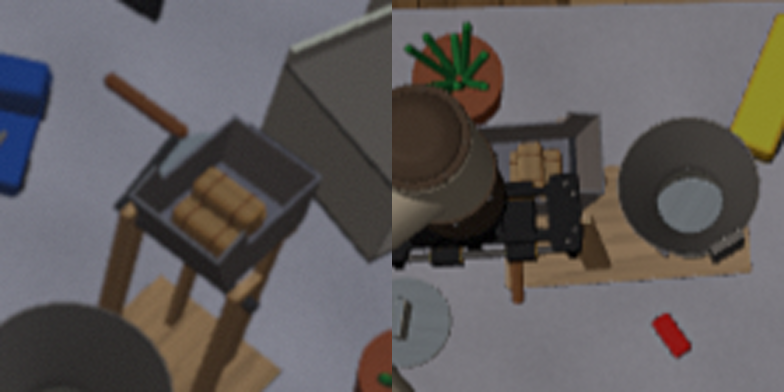

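All three blocks are in the skip (crop 215,210). Now lower astride the bar.

move_arm(series=[[[0,0,0],[0,0,0.05],0.38],[[0,0,0],[0,0,0.06],0.38],[[0,0,0],[0,0,0.05],0.38],[[0,0,0],[0,0,0.04],0.38],[[0,0,0],[0,0,0.04],0.38],[[0,0,0],[0,0,0.03],0.38],[[0,0,0],[0,0,0.01],0.38],[[0,0,0],[0,0,0],0.38]])

```text
time_s: 43.25
tcp_pos: [0.5152, 0.1882, 0.2813]
ee_rot: [[0.999, 0.036, -0.001], [0.036, -0.999, -0.001], [-0.001, 0.001, -1.0]]
wrist_force: [0.1, 0.2, 0.2]
gripper_width: 0.385
gripper_force: 0.0
```

move_arm(series=[[[0,0,0],[0,0,0],0.26],[[0,0,0],[0,0,0],0.26],[[0,0,0],[0,0,0],0.26],[[0,0,0],[0,0,0],0.26]])

```text
time_s: 43.65
tcp_pos: [0.5152, 0.1886, 0.2826]
ee_rot: [[0.999, 0.036, 0.001], [0.036, -0.999, 0.001], [0.001, -0.001, -1.0]]
wrist_force: [-0.2, -0.7, 0.5]
gripper_width: 0.266
gripper_force: 0.0
```

move_arm(series=[[[0,0,0],[0,0.0074,-0.0094],0.26],[[0,0,0],[0,0.0074,-0.0094],0.26],[[0,0,0],[0,0.0088,-0.0082],0.26],[[0,0,0],[0,0.0088,-0.0082],0.26],[[0,0,0],[0,0.0099,-0.0067],0.26],[[0,0,0],[0,0.0099,-0.0067],0.26],[[0,0,0],[0,0.0107,-0.0052],0.26],[[0,0,0],[0,0.0107,-0.0052],0.26],[[0,0,0],[0,0.0115,-0.0036],0.26],[[0,0,0],[0,0.0115,-0.0036],0.26],[[0,0,0],[0,0.0118,-0.0018],0.26],[[0,0,0],[0,0.0118,-0.0018],0.26]])

```text
time_s: 44.85
tcp_pos: [0.5169, 0.1272, 0.3166]
ee_rot: [[0.999, 0.036, -0.001], [0.036, -0.999, -0.001], [-0.001, 0.001, -1.0]]
wrist_force: [-0.2, 0.7, -0.8]
gripper_width: 0.257
gripper_force: 0.4
```

Run:
```python
from h import *
C={n:cap(n) for n in('scene','top')}
plan((.5172,.1298-.0015,.3318-.016))
for n in C: print(n,[(d['centre'],round(d['score'],2)) for d in r.pinpoint('skip_handle',n)], [proj(C[n],p) for p in((.515,.1899,.2969),(.5172,.1298,.3318))])
```

```text
t 44.95 tcp [0.5168 0.1268 0.3164] phi 1.99 tilt [-0.002 -0.002] w 0.26 gf 0.0 F [-0.3 -0.4 -0.3] j [ 31.  10.  -3.   0. -77.  61.]
[0.5172 0.1283 0.3158] shift units [ 0.0009 -0.0029  0.0012] rows>= 1
scene [([357.5, 143.7], 0.93)] [array([369.79897869, 136.13045562]), array([355.14717565, 139.83918379])]
top [([220.0, 183.8], 0.59)] [array([203.62804082, 185.42226437]), array([221.60846812, 181.86858222])]
```

The lever follows. Continue over to fully tipped.

move_arm(series=[[[0,0,0],[0,0.012,0],0.26],[[0,0,0],[0,0.012,0],0.26],[[0,0,0],[0,0.0119,0.0018],0.26],[[0,0,0],[0,0.0119,0.0018],0.26],[[0,0,0],[0,0.0114,0.0036],0.26],[[0,0,0],[0,0.0114,0.0036],0.26],[[0,0,0],[0,0.0108,0.0052],0.26],[[0,0,0],[0,0.0108,0.0052],0.26],[[0,0,0],[0,0.0099,0.0067],0.26],[[0,0,0],[0,0.0099,0.0067],0.26]])

```text
time_s: 46.05
tcp_pos: [0.5191, 0.0718, 0.2991]
ee_rot: [[0.999, 0.036, -0.001], [0.036, -0.999, -0.0], [-0.001, 0.0, -1.0]]
wrist_force: [-0.8, -1.3, -1.4]
gripper_width: 0.26
gripper_force: 0.6
```

move_arm(series=[[[0,0,0],[0,0.0087,0.0082],0.26],[[0,0,0],[0,0.0087,0.0082],0.26],[[0,0,0],[0,0.0075,0.0094],0.26],[[0,0,0],[0,0.0075,0.0094],0.26],[[0,0,0],[0,0.005,0.002],0.26],[[0,0,0],[0,0.004,0.002],0.26],[[0,0,0],[0,0,0],0.26],[[0,0,0],[0,0,0],0.26],[[0,0,0],[0,0,0],0.26],[[0,0,0],[0,0,0],0.26]])

```text
time_s: 47.05
tcp_pos: [0.5201, 0.0525, 0.2803]
ee_rot: [[0.999, 0.037, 0.001], [0.037, -0.999, 0.001], [0.001, -0.001, -1.0]]
wrist_force: [-1.6, 4.9, 1.6]
gripper_width: 0.259
gripper_force: 2.6
```

Run:
```python
from h import *
C={n:cap(n) for n in('scene','top')}
plan()
for n in C: print(n,[(d['centre'],round(d['score'],2)) for d in r.pinpoint('skip_handle',n)], [proj(C[n],p) for p in((.5198,.0576,.2969),(.5192,.0738,.3145),(.637,-.002,.02))])
blocks(C)
cv2.imwrite('pics/g9.png',np.hstack([cv2.resize(C['scene']['img'][130:270,280:420,::-1],None,fx=2.8,fy=2.8,interpolation=cv2.INTER_CUBIC),cv2.resize(C['top']['img'][90:230,180:320,::-1],None,fx=2.8,fy=2.8,interpolation=cv2.INTER_CUBIC)]))
```

```text
t 47.15 tcp [0.5201 0.0524 0.2803] phi 2.11 tilt [0.001 0.001] w 0.261 gf 2.6 F [-1.   4.6  1.5] j [ 24.  10.  -8.  -0. -72.  69.]
scene [([331.3, 167.8], 0.61)] [array([332.47132172, 165.95635259]), array([337.96941686, 157.49341993]), array([338.00928902, 267.16621846])]
top [([251.3, 184.2], 0.58)] [array([246.13779144, 182.74795749]), array([240.4903224 , 181.90420196]), array([266.44400096, 166.93256285])]
scene [337.9 260.9] rect mm [625.9  11.4] [53.  26.2] long 6.2
top [264.1 165.9] rect mm [640.    9.1] [26.4 42.5] long 178.6
top [283.9 181.9] rect mm [590.  -62.8] [29.9 61.3] long 178.2
```

Fully tipped: 4.6 N against the stop. Back off, close the gap to the bar, and ease it back.

move_arm(series=[[[0,0,0],[0,-0.004,0],0.21],[[0,0,0],[0,-0.005,0],0.21],[[0,0,0],[0,0,0],0.21],[[0,0,0],[0,0,0],0.21],[[0,0,0],[0,0,0],0.21],[[0,0,0],[0,0,0],0.21],[[0,0,0],[0,0,0],0.21],[[0,0,0],[0,0,0],0.21]])

```text
time_s: 48.05
tcp_pos: [0.5199, 0.0561, 0.2801]
ee_rot: [[0.999, 0.036, -0.0], [0.036, -0.999, -0.0], [-0.0, 0.0, -1.0]]
wrist_force: [-0.3, -0.7, -0.2]
gripper_width: 0.207
gripper_force: 0.0
```

move_arm(series=[[[0,0,0],[0,-0.0075,-0.0094],0.21],[[0,0,0],[0,-0.0075,-0.0094],0.21],[[0,0,0],[0,-0.0087,-0.0082],0.21],[[0,0,0],[0,-0.0087,-0.0082],0.21],[[0,0,0],[0,-0.0099,-0.0067],0.21],[[0,0,0],[0,-0.0099,-0.0067],0.21],[[0,0,0],[0,-0.0108,-0.0052],0.21],[[0,0,0],[0,-0.0108,-0.0052],0.21],[[0,0,0],[0,-0.0114,-0.0036],0.21],[[0,0,0],[0,-0.0114,-0.0036],0.21]])

```text
time_s: 49.05
tcp_pos: [0.5183, 0.1052, 0.3136]
ee_rot: [[0.999, 0.036, 0.001], [0.036, -0.999, 0.001], [0.001, -0.001, -1.0]]
wrist_force: [0.7, -2.2, 1.0]
gripper_width: 0.211
gripper_force: 1.0
```

Run:
```python
from h import *
C={n:cap(n) for n in('scene','top')}
plan((.518,.1059,.33-.016))
for n in C: print(n,[(d['centre'],round(d['score'],2)) for d in r.pinpoint('skip_handle',n)], [proj(C[n],p) for p in((.518,.1059,.33),)])
blocks(C)
```

```text
t 49.15 tcp [0.5182 0.1059 0.313 ] phi 2.14 tilt [0.    0.001] w 0.208 gf 0.3 F [-0.6 -0.1  0.2] j [ 29.  10.  -4.  -0. -77.  63.]
[0.518  0.1059 0.314 ] shift units [-0.0004 -0.     -0.002 ] rows>= 1
scene [([346.9, 147.4], 0.74)] [array([348.10849542, 145.79106218])]
top [([233.6, 180.5], 0.7), ([391.8, 180.4], 0.63)] [array([229.53821089, 181.51958629])]
scene [11.9 54.3] rect mm [-730.2 -291.7] [72.5 21.9] long 82.2
scene [337.9 261. ] rect mm [625.9  11.4] [53.  26.2] long 6.2
top [208.5 188.6] rect mm [562.6 219. ] [25.8 44.7] long 94.2
```

move_arm(series=[[[0,0,0],[0,-0.008,-0.0012],0.21],[[0,0,0],[0,-0.008,-0.0012],0.21],[[0,0,0],[0,-0.008,-0.0012],0.21],[[0,0,0],[0,-0.008,0],0.21],[[0,0,0],[0,-0.008,0],0.21],[[0,0,0],[0,-0.008,0],0.21],[[0,0,0],[0,-0.0079,0.0012],0.21],[[0,0,0],[0,-0.0079,0.0012],0.21],[[0,0,0],[0,-0.0079,0.0012],0.21],[[0,0,0],[0,-0.0077,0.0024],0.21],[[0,0,0],[0,-0.0077,0.0024],0.21],[[0,0,0],[0,-0.0077,0.0024],0.21]])

```text
time_s: 50.45
tcp_pos: [0.5164, 0.1523, 0.3093]
ee_rot: [[0.999, 0.036, -0.0], [0.036, -0.999, 0.0], [-0.0, -0.0, -1.0]]
wrist_force: [-0.3, 1.0, -0.5]
gripper_width: 0.207
gripper_force: 0.2
```

move_arm(series=[[[0,0,0],[0,-0.0071,0.0035],0.21],[[0,0,0],[0,-0.0071,0.0035],0.21],[[0,0,0],[0,-0.0071,0.0035],0.21],[[0,0,0],[0,-0.0066,0.0045],0.21],[[0,0,0],[0,-0.0066,0.0045],0.21],[[0,0,0],[0,-0.0066,0.0045],0.21],[[0,0,0],[0,-0.0059,0.0055],0.21],[[0,0,0],[0,-0.0059,0.0055],0.21],[[0,0,0],[0,-0.0059,0.0055],0.21]])

```text
time_s: 51.35
tcp_pos: [0.5153, 0.1815, 0.289]
ee_rot: [[0.999, 0.036, -0.0], [0.036, -0.999, 0.0], [-0.0, -0.0, -1.0]]
wrist_force: [0.2, 1.6, -1.3]
gripper_width: 0.213
gripper_force: 0.7
```

Run:
```python
from h import *
cap('top');plan((.5153,.1825,.3063-.017),(.515,.19,.281))
```

```text
t 51.4 tcp [0.5153 0.182  0.2884] phi 2.09 tilt [-0.001  0.   ] w 0.214 gf 1.2 F [ 0.2  3.3 -1.9] j [ 36.  12.  -4.  -0. -74.  56.]
[0.5153 0.1825 0.2893] shift units [ 0.0001 -0.0009 -0.0018] rows>= 1
[0.515 0.19  0.281] shift units [-0.     -0.015   0.0166] rows>= 1
```

move_arm(series=[[[0,0,0],[0,-0.0037,0.0045],0.21],[[0,0,0],[0,-0.0037,0.0045],0.21],[[0,0,0],[0,-0.0037,0.0045],0.21],[[0,0,0],[0,-0.0037,0.0045],0.21],[[0,0,0],[0,-0.002,0.0015],0.21],[[0,0,0],[0,-0.002,0.001],0.21],[[0,0,0],[0,0,0],0.21]])

```text
time_s: 52.1
tcp_pos: [0.515, 0.1905, 0.2791]
ee_rot: [[0.999, 0.036, 0.0], [0.036, -0.999, -0.0], [0.0, 0.0, -1.0]]
wrist_force: [-0.2, -0.4, 0.6]
gripper_width: 0.212
gripper_force: 0.0
```

Run:
```python
from h import *
c=cap('top');plan()
s=cap('scene')
for c,n in((c,'top'),(s,'scene')):print([(d['centre'],round(d['score'],2)) for d in r.pinpoint('skip_handle',n)])
```

```text
t 52.15 tcp [0.5151 0.1905 0.2792] phi 2.07 tilt [ 0. -0.] w 0.213 gf 0.0 F [-0.2 -0.1 -0.4] j [ 37.  13.  -5.   0. -73.  55.]
[([207.3, 186.0], 0.82), ([266.9, 160.5], 0.48)]
[([368.6, 137.5], 0.82), ([311.9, 228.2], 0.33), ([176.3, 238.2], 0.3)]
```

move_arm(series=[[[0,0,0],[0,0,0],0.4],[[0,0,0],[0,0,0],0.4],[[0,0,0],[0,0,0],0.4],[[0,0,0],[0,0,-0.04],0.4],[[0,0,0],[0,0,-0.08],0.4],[[0,0,0],[0,0,-0.09],0.6],[[0,0,0],[0,0,-0.05],0.6],[[0,0,0],[-0.013,0.09,0],0.6],[[0,0,0],[-0.013,0.09,0],0.6],[[0,0,0],[-0.013,0.09,0],0.6],[[0,0,0],[-0.013,0.09,0],0.6],[[0,0,0],[-0.013,0.09,0],0.6]])

```text
time_s: 53.5
tcp_pos: [0.4901, -0.037, 0.4093]
ee_rot: [[0.999, 0.037, 0.001], [0.037, -0.999, 0.0], [0.001, -0.0, -1.0]]
wrist_force: [0.9, -0.4, 0.1]
gripper_width: 0.602
gripper_force: 0.0
```

move_arm(series=[[[0,0,0],[-0.013,0.09,0],0.6],[[0,0,0],[-0.013,0.09,0],0.6],[[0,0,0],[-0.013,0.09,0],0.6],[[0,0,0],[-0.013,0.09,0],0.6],[[0,0,0],[-0.013,0.09,0],0.6],[[0,0,0],[0,0,0],0.6]])

```text
time_s: 54.1
tcp_pos: [0.4653, -0.2656, 0.4082]
ee_rot: [[1.0, 0.03, -0.002], [0.03, -1.0, -0.0], [-0.002, 0.0, -1.0]]
wrist_force: [-0.2, 0.3, -0.1]
gripper_width: 0.6
gripper_force: 0.0
```

Run:
```python
from h import *
C={n:cap(n) for n in('scene','top')}
plan()
blocks(C)
for n in C: 
  print(n,'handle',[(d['centre'],round(d['score'],2)) for d in r.pinpoint('skip_handle',n)],'tab',[(d['centre'],round(d['score'],2)) for d in r.pinpoint('funnel_tab',n)])
  m=r.cut_out('funnel_base',n)
  if m: print('fun',fitcirc(C[n],m[0]['pixels'],.18,.088,[.637,-.002]))
  m=r.cut_out('lid_base',n)
  if m: print('lid',fitcirc(C[n],m[0]['pixels'],.02,.06,[.5,.375]),m[0]['pixels'].sum())
  print('tabpred',proj(C[n],(.558,-.0467,.22)))
cv2.imwrite('pics/g10.png',np.hstack([cv2.resize(C['scene']['img'][110:290,290:430,::-1],None,fx=2.8,fy=2.8,interpolation=cv2.INTER_CUBIC),cv2.resize(C['top']['img'][80:260,160:300,::-1],None,fx=2.8,fy=2.8,interpolation=cv2.INTER_CUBIC)]))
```

```text
t 54.2 tcp [ 0.466  -0.2624  0.4086] phi 1.93 tilt [-0.001  0.   ] w 0.6 gf 0.0 F [-0.9  0.6 -0.8] j [-12.   9.   9.  -0. -90. 104.]
scene [337.8 260.9] rect mm [624.9  11.3] [54.9 26.2] long 6.2
scene handle [([370.1, 135.8], 0.85)] tab [([344.2, 250.0], 0.72), ([310.3, 225.5], 0.6)]
fun (array([ 0.63473105, -0.0020469 ]), np.float64(0.6028708133971292))
tabpred [309.33610401 218.92003328]
top handle [([261.0, 167.3], 0.67)] tab [([275.8, 178.7], 0.95)]
fun (array([ 0.63281158, -0.00544526]), np.float64(0.32338308457711445))
lid (array([0.50059543, 0.3790749 ]), np.float64(0.5681818181818182)) 784
tabpred [279.14685127 175.33801891]
```

View pics/g10.png

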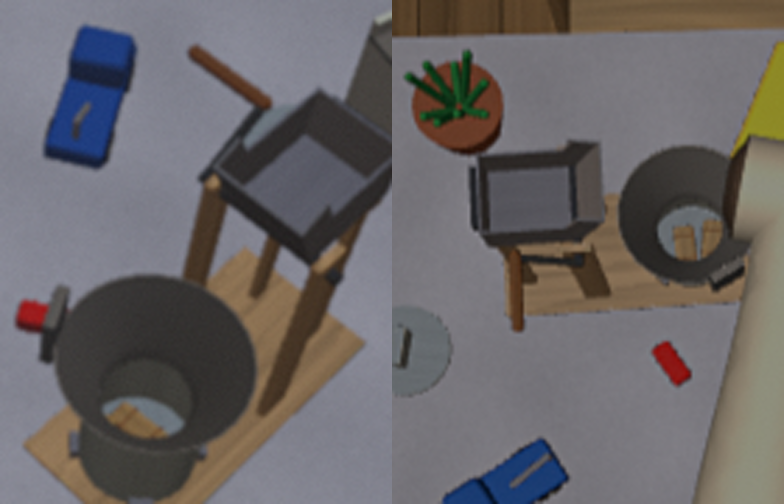

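The skip is upright and empty. Two blocks show in the tin (crop 683,242 and 710,240), and nothing has spilled. Now fetch the funnel.

move_arm(series=[[[0,0,0],[0.03,-0.065,0],0.7],[[0,0,0],[0.042,-0.09,0],0.7],[[0,0,0],[0.042,-0.09,0],0.7],[[0,0,0],[0.042,-0.09,0],0.7],[[0,0,0],[0.042,-0.09,0],0.7],[[0,0,1],[0,0,0.02],0.7],[[0,0,1],[0,0,0.02],0.7],[[0,0,1],[0,0,0.02],0.7],[[0,0,1],[0,0,0.02],0.7],[[0,0,1],[0,0,0.02],0.7],[[0,0,1],[0,0,0.02],0.7],[[0,0,1],[0,0,0.02],0.7]])

```text
time_s: 55.8
tcp_pos: [0.5575, -0.045, 0.3387]
ee_rot: [[0.786, -0.619, 0.0], [-0.619, -0.786, 0.0], [0.0, -0.0, -1.0]]
wrist_force: [-0.5, 0.2, 0.5]
gripper_width: 0.695
gripper_force: 0.0
```

move_arm(series=[[[0,0,1],[0,0,0.02],0.7],[[0,0,1],[0,0,0.02],0.7],[[0,0,1],[0,0,0.02],0.7],[[0,0,0.85],[0,0,0],0.7],[[0,0,0],[0,0,0],0.7],[[0,0,0],[0,0,0],0.7]])

```text
time_s: 56.4
tcp_pos: [0.5577, -0.0452, 0.3094]
ee_rot: [[0.501, -0.866, 0.001], [-0.866, -0.501, 0.0], [0.0, -0.001, -1.0]]
wrist_force: [0.7, -0.1, 0.2]
gripper_width: 0.702
gripper_force: 0.0
```

Run:
```python
from h import *
plan((.558,-.0467,.187))
```

```text
t 56.4 tcp [ 0.5577 -0.0452  0.3094] phi -59.95 tilt [0.001 0.   ] w 0.702 gf 0.0 F [ 0.7 -0.1  0.2] j [ 12.  13.  -0.   0. -77.  18.]
[ 0.558  -0.0467  0.187 ] shift units [0.0029 0.0012 0.2447] rows>= 3
```

move_arm(series=[[[0,0,0],[0.003,0.001,0.05],0.7],[[0,0,0],[0,0,0.06],0.7],[[0,0,0],[0,0,0.06],0.7],[[0,0,0],[0,0,0.04],0.7],[[0,0,0],[0,0,0.025],0.7],[[0,0,0],[0,0,0.01],0.7],[[0,0,0],[0,0,0],0.7]])

```text
time_s: 57.1
tcp_pos: [0.5582, -0.047, 0.1867]
ee_rot: [[0.499, -0.866, 0.0], [-0.866, -0.499, -0.0], [0.0, 0.0, -1.0]]
wrist_force: [0.5, -1.2, -0.9]
gripper_width: 0.703
gripper_force: 0.0
```

move_arm(series=[[[0,0,0],[0,0,0],0],[[0,0,0],[0,0,0],0],[[0,0,0],[0,0,0],0],[[0,0,0],[0,0,0],0],[[0,0,0],[0,0,0],0],[[0,0,0],[0,0,0],0],[[0,0,0],[0,0,0],0],[[0,0,0],[0,0,0],0],[[0,0,0],[0,0,0],0],[[0,0,0],[0,0,0],0]])

```text
time_s: 58.1
tcp_pos: [0.558, -0.0471, 0.1866]
ee_rot: [[0.499, -0.867, 0.0], [-0.867, -0.499, -0.0], [0.0, -0.0, -1.0]]
wrist_force: [-0.1, -0.2, 0.5]
gripper_width: 0.135
gripper_force: 30.0
```

move_arm(series=[[[0,0,0],[0,0,-0.015],0],[[0,0,0],[0,0,-0.03],0],[[0,0,0],[0,0,-0.04],0],[[0,0,0],[0,0,-0.04],0],[[0,0,0],[0,0,-0.03],0],[[0,0,0],[0,0,0],0]])

```text
time_s: 58.7
tcp_pos: [0.559, -0.047, 0.2666]
ee_rot: [[0.499, -0.867, 0.005], [-0.867, -0.499, 0.0], [0.002, -0.004, -1.0]]
wrist_force: [-0.0, 0.4, -1.6]
gripper_width: 0.135
gripper_force: 30.0
```

move_arm(series=[[[0,0,0],[0.03,0.016,0],0],[[0,0,0],[0.05,0.027,0],0],[[0,0,0],[0.06,0.032,0],0],[[0,0,0],[0.06,0.032,0],0],[[0,0,0],[0.06,0.032,0],0],[[0,0,0],[0.06,0.032,0],0],[[0,0,0],[0.06,0.032,0],0],[[0,0,0],[0.05,0.028,0],0],[[0,0,0],[0.034,0.02,0],0],[[0,0,0],[0.02,0.01,0],0],[[0,0,0],[0,0,0],0],[[0,0,0],[0,0,0],0]])

```text
time_s: 59.9
tcp_pos: [0.5653, -0.3212, 0.2634]
ee_rot: [[0.499, -0.867, -0.001], [-0.867, -0.499, 0.001], [-0.001, 0.001, -1.0]]
wrist_force: [-0.7, 1.0, -1.7]
gripper_width: 0.133
gripper_force: 30.0
```

Run:
```python
from h import *
C={n:cap(n) for n in('scene','top')};blocks(C)
plan((.5655,-.3225,.087))
# pine pixels inside tin
for n in C:
    hsv=cv2.cvtColor(C[n]['img'],cv2.COLOR_RGB2HSV); m=((hsv[...,0]>8)&(hsv[...,0]<24)&(hsv[...,1]>70)&(hsv[...,2]>60)).astype(np.uint8)
    ring=np.zeros(m.shape,np.uint8); pts=np.array([proj(C[n],[.637+.05*np.cos(a),-.002+.05*np.sin(a),.122]) for a in np.linspace(0,6.28,40)]).astype(np.int32); cv2.fillPoly(ring,[pts],1)
    k,l,st,ce=cv2.connectedComponentsWithStats(m*ring); print(n,[(np.round(ce[i],0).tolist(),int(st[i,4]),st[i,:4].tolist()) for i in range(1,k) if st[i,4]>8])
```

```text
scene [337.7 262.6] rect mm [627.1   7.4] [62.6 34.5] long 6.2
top [249.6 357.3] rect mm [-50.7  75.8] [46.4 28. ] long 16.6
t 60.0 tcp [ 0.5655 -0.3208  0.264 ] phi -60.02 tilt [-0.  0.] w 0.138 gf 30.0 F [ 0.8  0.3 -1.9] j [-15.  23.   8.  -0. -75.  45.]
[ 0.5655 -0.3225  0.087 ] shift units [0.0031 0.0018 0.354 ] rows>= 4
scene [([337.0, 262.0], 187, [326, 254, 25, 14])]
top [([274.0, 164.0], 99, [270, 159, 10, 14]), ([264.0, 167.0], 91, [261, 161, 8, 13])]
```

move_arm(series=[[[0,0,0],[0.003,0.002,0.03],0],[[0,0,0],[0,0,0.05],0],[[0,0,0],[0,0,0.06],0],[[0,0,0],[0,0,0.06],0],[[0,0,0],[0,0,0.06],0],[[0,0,0],[0,0,0.04],0],[[0,0,0],[0,0,0.025],0],[[0,0,0],[0,0,0.015],0],[[0,0,0],[0,0,0.01],0],[[0,0,0],[0,0,0.003],0],[[0,0,0],[0,0,0],0]])

```text
time_s: 61.1
tcp_pos: [0.5658, -0.3238, 0.0883]
ee_rot: [[0.499, -0.867, 0.001], [-0.867, -0.499, -0.001], [0.001, -0.001, -1.0]]
wrist_force: [-0.2, 0.9, -1.2]
gripper_width: 0.131
gripper_force: 30.0
```

Run:
```python
from h import *
plan((.5655,-.3225,.0857))
```

```text
t 61.1 tcp [ 0.5658 -0.3238  0.0883] phi -60.08 tilt [ 0.001 -0.001] w 0.131 gf 30.0 F [-0.2  0.9 -1.2] j [-16.  31.  -5.   0. -54.  45.]
[ 0.5655 -0.3225  0.0857] shift units [-0.0026 -0.0007  0.0053] rows>= 1
```

move_arm(series=[[[0,0,0],[-0.0025,0,0.003],0],[[0,0,0],[0,0,0.003],0],[[0,0,0],[0,0,0],0]])

```text
time_s: 61.4
tcp_pos: [0.565, -0.3228, 0.0855]
ee_rot: [[0.499, -0.867, 0.001], [-0.867, -0.499, -0.001], [0.001, -0.001, -1.0]]
wrist_force: [-0.2, 0.3, 1.8]
gripper_width: 0.136
gripper_force: 30.0
```

move_arm(series=[[[0,0,0],[0,0,0],0.5],[[0,0,0],[0,0,0],0.5],[[0,0,0],[0,0,0],0.5],[[0,0,0],[0,0,0],0.5],[[0,0,0],[0,0,0],0.5],[[0,0,0],[0,0,0],0.5],[[0,0,0],[0,0,-0.04],0.5],[[0,0,0],[0,0,-0.08],0.5],[[0,0,0],[0,0,-0.09],0.5],[[0,0,0],[0,0,-0.09],0.5],[[0,0,0],[0,0,-0.09],0.5],[[0,0,0],[0,0,-0.09],0.5]])

```text
time_s: 62.6
tcp_pos: [0.5643, -0.3224, 0.3267]
ee_rot: [[0.499, -0.867, 0.0], [-0.867, -0.499, -0.0], [0.0, -0.0, -1.0]]
wrist_force: [1.2, -0.3, -0.3]
gripper_width: 0.503
gripper_force: 0.0
```

Run:
```python
from h import *
C={n:cap(n) for n in('scene','top')}
for n in C:
  m=r.cut_out('funnel_base',n)
  if m: print('fun',n,m[0]['centre'],fitcirc(C[n],m[0]['pixels'],.079,.088,[.643,-.28]))
T=C['top']
m=r.cut_out('lid_base','top')
if m:
  m=m[0]['pixels']; print('lid',fitcirc(T,m,.022,.06,[.5,.375]),m.sum())
  ys,xs=np.where(m); u0,v0=xs.min()-3,ys.min()-3
  g=cv2.cvtColor(T['img'],cv2.COLOR_RGB2GRAY)[v0:ys.max()+4,u0:xs.max()+4]
  for row in g[::1]: print(' '.join(f'{v:3d}' for v in row))
  print(u0,v0)
plan((.50,.379,.35))
```

```text
fun scene [255.8, 321.6] (array([ 0.64319901, -0.27744595]), np.float64(0.8475336322869955))
lid (array([0.50158683, 0.37539089]), np.float64(0.6363636363636364)) 799
122 122 121 119 118 118 121 119 119 121 121 120 122 121 122 119 120 122 121 122 122 123 125 125 125 123 124 125 124 126 125 125 124 124 126 126 127 126
122 122 121 119 120 117 120 120 121 120 120 119 121 121 121 121 119 120 119 120 121 122 124 125 126 125 124 124 124 124 123 124 124 124 125 126 125 125
121 120 119 120 120 118 120 120 120 120 120 120 121 119 117 115 113 112 112 113 113 115 116 119 120 123 124 124 124 125 126 126 125 124 125 125 126 125
122 119 119 120 120 119 119 120 120 122 120 118 117 112 108 105 106 107 105 106 107 106 106 105 109 115 120 123 124 125 126 126 126 127 126 125 126 126
123 120 120 121 119 119 119 120 122 120 117 112 107 107 106 107 107 106 105 105 105 105 105 105 104 106 110 116 117 126 124 125 125 126 125 125 125 125
121 121 120 119 119 119 119 120 119 114 109 109 108 107 107 108 107 107 107 107 108 108 107 106 106 105 104 106 101 120 115 124 125 124 125 125 125 124
122 121 121 119 120 1
[... 4201 characters left out ...]
1 121 121 122 121 121 121 121 121
125 124 124 123 122 122 122 121 121 124 123 121 120 121 120 105 115 104 104 104  94 105 120 121 120 122 123 122 121 121 122 122 122 122 122 121 121 122
123 124 123 123 122 122 124 122 120 122 122 121 122 122 120 120 120 119 120 120 120 120 120 121 122 120 121 120 121 122 123 121 121 121 122 121 122 122
124 124 123 122 124 124 123 123 122 122 121 122 122 121 120 121 120 120 120 120 120 121 121 120 120 119 119 120 121 122 122 122 122 123 123 123 122 122
146 187
t 62.85 tcp [ 0.5644 -0.3222  0.3241] phi -60.09 tilt [-0.     0.001] w 0.499 gf 0.0 F [0.3 0.3 0.3] j [-16.  22.  15.  -0. -83.  45.]
[0.5   0.379 0.35 ] shift units [-1.28   -0.5875 -0.0506] rows>= 15
```

Run:
```python
from h import *
T=cap('top')
a=at_z(T,(146+18.1,187+12),.062);b=at_z(T,(146+16.6,187+21),.062)
c=at_z(T,(146+20.65,187+12),.022);d=at_z(T,(146+19.3,187+21),.022)
for p,q in((a,b),(c,d)):
    v=p-q; print(p[:2],q[:2],np.degrees(np.arctan2(v[1],v[0])))
e1=at_z(T,(146+19.0,187+9.7),.042);e2=at_z(T,(146+17.6,187+23.6),.042);print('bar ends side face',e1,e2,np.linalg.norm(e1-e2),(e1+e2)/2)
for _ in range(3):
    cap('top'); m=r.cut_out('lid_base','top')[0]['pixels']; print(fitcirc(T,m,.022,.06,[.5,.375]),fitcirc(T,m,.018,.06,[.5,.375]),r.pinpoint('lid_grip','top')[0]['centre'], at_z(T,r.pinpoint('lid_grip','top')[0]['centre'],.048))
plan()
```

```text
[0.5179999  0.36973762] [0.48523192 0.37481194] -8.802674081738378
[0.52496342 0.37013781] [0.49137791 0.37481378] -7.926098649266878
bar ends side face [0.5300702  0.37143866 0.042     ] [0.47875378 0.37605126 0.042     ] 0.05152330754196347 [0.50441199 0.37374496 0.042     ]
(array([0.50276013, 0.37627271]), np.float64(0.5057471264367817)) (array([0.50188243, 0.37985951]), np.float64(0.5747126436781609)) [160.7, 206.3] [0.49393253 0.38523408 0.048     ]
(array([0.50224484, 0.37826333]), np.float64(0.7865168539325843)) (array([0.50318148, 0.37900134]), np.float64(0.8202247191011236)) [163.1, 206.1] [0.49442274 0.37654676 0.048     ]
(array([0.50306992, 0.37962265]), np.float64(0.5955056179775281)) (array([0.5040925 , 0.38039195]), np.float64(0.651685393258427)) [161.4, 203.0] [0.50602491 0.38282438 0.048     ]
t 63.5 tcp [ 0.5647 -0.3226  0.3245] phi -60.09 tilt [ 0. -0.] w 0.501 gf 0.0 F [ 0.2  0.5 -0.1] j [-16.  22.  15.  -0. -83.  45.]
```

Run:
```python
from h import *
T=cap('top');S=cap('scene')
for t,s in(((137,207),(418,127)),((150,150),(455,160)),((90,137),(533,135)),((58,190),(490,95))):
    print(t,s,tri(T,t,S,s))
t=cv2.resize(cv2.imread('pics/top0.png')[120:230,40:200],None,fx=3,fy=3,interpolation=cv2.INTER_CUBIC);s=cv2.resize(cv2.imread('pics/scene0.png')[80:200,400:545],None,fx=3,fy=3,interpolation=cv2.INTER_CUBIC)
for n,i in(('top',t),('scene',s)):
    e=cv2.goodFeaturesToTrack(cv2.cvtColor(i,cv2.COLOR_BGR2GRAY),14,.05,25)[:,0]/3+np.array([40,120] if n=='top' else [400,80]); print(n,np.round(e,0).astype(int).tolist())
```

```text
(137, 207) (418, 127) (array([0.48946809, 0.45884172, 0.10761012]), np.float64(0.015450960783801058))
(150, 150) (455, 160) (array([0.66596785, 0.38865018, 0.18114879]), np.float64(0.003280587020054574))
(90, 137) (533, 135) (array([0.73946774, 0.61421229, 0.1689679 ]), np.float64(0.040094208923266685))
(58, 190) (490, 95) (array([0.55533541, 0.73223341, 0.11119815]), np.float64(0.009976533336551059))
top [[65, 191], [139, 209], [189, 140], [190, 162], [143, 151], [55, 187], [165, 198], [107, 201], [162, 209], [126, 203], [72, 136], [180, 210], [69, 214], [199, 171]]
scene [[432, 172], [470, 96], [492, 90], [458, 88], [451, 104], [452, 193], [423, 118], [536, 132], [467, 163], [410, 196], [407, 184], [505, 80], [412, 145], [426, 80]]
```

Run:
```python
from h import *
T=cap('top');S=cap('scene')
for t in((139,209),(143,151),(150,150),(137,207)):
  for s in((423,118),(418,127),(467,163),(455,160),(452,193),(432,172),(412,145)):
    x,e=tri(T,t,S,s)
    if e<.02: print(t,s,np.round(x,3),round(e,4))
a=cv2.imread('pics/top0.png');b=cv2.imread('pics/scene0.png')
for n,i,(u,v,w,h) in(('top',a,(125,145,32,72)),('scene',b,(405,85,70,112))):
    g=cv2.cvtColor(i,cv2.COLOR_BGR2GRAY)[v:v+h:2,u:u+w:(1 if n=='top' else 2)]
    print(n,u,v)
    for k,row in enumerate(g): print(v+2*k,''.join(chr(48+min(int(q)//8,40)) for q in row))
```

```text
(139, 209) (412, 145) [0.491 0.473 0.016] 0.0
(143, 151) (467, 163) [0.68  0.429 0.145] 0.0121
(143, 151) (455, 160) [0.664 0.413 0.161] 0.0171
(150, 150) (455, 160) [0.666 0.389 0.181] 0.0033
(137, 207) (418, 127) [0.489 0.459 0.108] 0.0155
(137, 207) (412, 145) [0.495 0.476 0.019] 0.0102
top 125 145
145 @@????>>>>??>>???>>>??>>>?>>>>>>
147 >??@AAAAA@@@????>?>>>>???>>>>>>>
149 9988889;=>??@@AAA>=>?>?>>>>>>>>>
151 ::::::999998888:;667=>?>>>>>>>>>
153 :::::::::9::::::::7469=>>>>>>>>>
155 :::::::::::::::::9566668=>>>>>>>
157 :::::::::::::::::756666668;=>>>>
159 ::::::::::::::::956766666666<>>>
161 ::9:::::::::::::756676666666>>>>
163 :::::::::::::::946776666666:>>>>
165 :::::::::::::::567666666666??>>>
167 ::::::::::::::856666666666<>>>>>
169 ::::::::::::::566666667667>>>>>>
171 :::::::::::::756766766666=>>>>>>
173 ::::::::::::9566666666669?>>>>>>
175 ::::::::9:::756666666666=>>>>>>>
177 :::::::::::9467666666669?>>>>>>>
179 :::::::::::766667667667>?>>>>>>>
181 ::::::::::9566666677659>>>>>>>>>
183 ::::::::::566667676666>>>>>>>>>>
185 :::::::::856766667666<>>>>>>>>>>
187 :::::::::5667667
[... 2079 characters left out ...]
777777777759999:<@A?
163 975555555555569777777677775999=A?:7
165 :9755555555568777777777777659889666
167 ::986555555686677777777777766776668
169 99::975555685467777777777777665689:
171 ::::::75578449677777777777777589999
173 :::::::878545=<57777777777777799999
175 ::::::::85448>>;677777777777799:99:
177 :::::::75444<?>>967777777777799:999
179 ::::::744448>>>>>867777777779:9:999
181 :::::654446>>>>>>>7777777777:9:9999
183 :8::645446<>>>>?>>=57777777999::989
185 859754447=?>>>>>>>><6777778:99979=>
187 55545445<?>>>>>>>>>?<6777799979=>??
189 45454558??>??>>>>>>>>9677888;=>??>>
191 4445465<?>>?>>>>>>>>>>8668;>>???>>?
193 4445666>???>>>>>>>>>>>>8;>>>>??>???
195 447775:?>>>>?>>>>>>>>>>>>>>>>>>>???
```

Run:
```python
from h import *
T=cap('top');S=cap('scene')
for n,t,s in(('rim near',(142,151),(458,167)),('rim far',(129.5,203),(422,119)),('base near',(153,159),(452,193)),('base far',(140,208),(412,144))):
    x,e=tri(T,t,S,s); print(n,np.round(x,3),round(e,4))
plan()
```

```text
rim near [0.675 0.427 0.127] 0.0149
rim far [0.494 0.47  0.14 ] 0.0025
base near [0.685 0.429 0.005] 0.0044
base far [0.493 0.466 0.028] 0.0007
t 63.8 tcp [ 0.5647 -0.3226  0.3246] phi -60.09 tilt [ 0. -0.] w 0.499 gf 0.0 F [-0.   0.  -0.2] j [-16.  22.  15.  -0. -83.  45.]
```

move_arm(series=[[[0,0,0.955],[0,0,-0.03],0.85],[[0,0,0.955],[0,0,-0.03],0.85],[[0,0,0.955],[0,0,-0.03],0.85],[[0,0,0.955],[0,0,-0.03],0.85],[[0,0,0.955],[0,0,-0.03],0.85],[[0,0,0.955],[0,0,-0.03],0.85],[[0,0,0.955],[0,0,0],0.85],[[0,0,0],[-0.07,0.04,0],0.85],[[0,0,0],[-0.08,0.045,0],0.85],[[0,0,0],[-0.08,0.045,0],0.85],[[0,0,0],[-0.08,0.045,0],0.85],[[0,0,0],[-0.08,0.045,0],0.85]])

```text
time_s: 65.0
tcp_pos: [0.4833, -0.1123, 0.4147]
ee_rot: [[-0.146, -0.989, 0.001], [-0.989, 0.146, 0.0], [-0.0, -0.001, -1.0]]
wrist_force: [0.5, 1.3, 0.0]
gripper_width: 0.852
gripper_force: 0.0
```

move_arm(series=[[[0,0,0],[-0.08,0.045,0],0.85],[[0,0,0],[-0.08,0.045,0],0.85],[[0,0,0],[-0.08,0.045,0],0.85],[[0,0,0],[-0.07,0,0],0.85],[[0,0,0],[-0.08,-0.005,0],0.85],[[0,0,0],[-0.08,-0.005,0],0.85],[[0,0,0],[-0.08,-0.005,0],0.85],[[0,0,0],[-0.08,-0.005,0],0.85],[[0,0,0],[0,0,0],0.85],[[0,0,0],[0,0,0],0.85]])

```text
time_s: 66.0
tcp_pos: [0.4734, 0.2071, 0.4141]
ee_rot: [[-0.145, -0.989, -0.001], [-0.989, 0.145, -0.001], [0.001, 0.001, -1.0]]
wrist_force: [0.7, -0.3, 0.8]
gripper_width: 0.85
gripper_force: 0.0
```

Run:
```python
from h import *
T=cap('top'); plan((.5035,.3795,.20))
for d in r.cut_out('lid_base','top')[:2]: print(d['centre'],d['score'],fitcirc(T,d['pixels'],.022,.06,[.5035,.3795]))
S=cap('scene')
for n,c in(('scene',S),):
    for d in r.cut_out('funnel_base',n)[:1]: print('fun',fitcirc(c,d['pixels'],.079,.088,[.643,-.28]))
```

```text
t 66.05 tcp [0.4733 0.2063 0.4146] phi -98.37 tilt [-0. -0.] w 0.851 gf 0.0 F [ 0.4 -0.5  0.7] j [ 42.   7.   7.   0. -90. -50.]
[0.5035 0.3795 0.2   ] shift units [-0.3517 -0.0093  0.429 ] rows>= 6
[163.9, 204.4] 0.59 (array([0.50616958, 0.37684784]), np.float64(0.30434782608695654))
fun (array([ 0.64183338, -0.27826757]), np.float64(0.6301369863013698))
```

move_arm(series=[[[0,0,0],[-0.07,-0.002,0],0.85],[[0,0,0],[-0.08,-0.002,0],0.85],[[0,0,0],[-0.08,-0.002,0],0.85],[[0,0,0],[-0.07,-0.002,0],0.85],[[0,0,0],[-0.05,-0.001,0],0.85],[[0,0,0],[0,0,0.07],0.85],[[0,0,0],[0,0,0.08],0.85],[[0,0,0],[0,0,0.08],0.85],[[0,0,0],[0,0,0.08],0.85],[[0,0,0],[0,0,0.07],0.85],[[0,0,0],[0,0,0.04],0.85],[[0,0,0],[0,0,0],0.85]])

```text
time_s: 67.4
tcp_pos: [0.5023, 0.3766, 0.2014]
ee_rot: [[-0.148, -0.989, -0.005], [-0.989, 0.148, -0.005], [0.006, 0.004, -1.0]]
wrist_force: [0.9, -0.7, -0.2]
gripper_width: 0.852
gripper_force: 0.0
```

Run:
```python
from h import *
plan((.5035,.3795,.2),(.5035,.3795,.031))
```

```text
t 67.4 tcp [0.5023 0.3766 0.2014] phi -98.49 tilt [-0.005 -0.005] w 0.852 gf 0.0 F [ 0.9 -0.7 -0.2] j [ 52.  23.  -1.  -0. -66. -60.]
[0.5035 0.3795 0.2   ] shift units [-0.0062 -0.0015  0.0027] rows>= 1
[0.5035 0.3795 0.031 ] shift units [-0.0019 -0.0014  0.338 ] rows>= 4
```

move_arm(series=[[[0,0,0],[-0.002,-0.001,0.05],0.85],[[0,0,0],[-0.002,0,0.06],0.85],[[0,0,0],[0,0,0.05],0.85],[[0,0,0],[0,0,0.04],0.85],[[0,0,0],[0,0,0.02],0.85],[[0,0,0],[0,0,0],0.85]])

```text
time_s: 68.0
tcp_pos: [0.5045, 0.3805, 0.0946]
ee_rot: [[-0.146, -0.989, -0.0], [-0.989, 0.146, -0.001], [0.001, 0.0, -1.0]]
wrist_force: [0.0, -0.7, 0.6]
gripper_width: 0.852
gripper_force: 0.0
```

move_arm(series=[[[0,0,0],[0,0,0.03],0.85],[[0,0,0],[0,0,0.03],0.85],[[0,0,0],[0,0,0.025],0.85],[[0,0,0],[0,0,0.02],0.85],[[0,0,0],[0,0,0],0.85]])

```text
time_s: 68.5
tcp_pos: [0.5039, 0.3804, 0.0412]
ee_rot: [[-0.146, -0.989, -0.001], [-0.989, 0.146, -0.001], [0.001, 0.001, -1.0]]
wrist_force: [-0.1, 0.3, 0.9]
gripper_width: 0.849
gripper_force: 0.0
```

Run:
```python
from h import *
plan((.5035,.3795,.031))
```

```text
t 68.5 tcp [0.5039 0.3804 0.0412] phi -98.41 tilt [-0.001 -0.001] w 0.849 gf 0.0 F [-0.1  0.3  0.9] j [ 52.  33. -11.  -0. -47. -60.]
[0.5035 0.3795 0.031 ] shift units [0.0018 0.0006 0.0205] rows>= 1
```

Down the last 10 mm, then close.

move_arm(series=[[[0,0,0],[0.0015,0,0.01],0.85],[[0,0,0],[0,0,0.01],0.85],[[0,0,0],[0,0,0],0.85],[[0,0,0],[0,0,0],0],[[0,0,0],[0,0,0],0],[[0,0,0],[0,0,0],0],[[0,0,0],[0,0,0],0],[[0,0,0],[0,0,0],0],[[0,0,0],[0,0,0],0],[[0,0,0],[0,0,0],0]])

```text
time_s: 69.5
tcp_pos: [0.5043, 0.3802, 0.0323]
ee_rot: [[-0.146, -0.989, 0.0], [-0.989, 0.146, 0.0], [-0.0, -0.0, -1.0]]
wrist_force: [0.0, 0.2, 1.2]
gripper_width: 0.572
gripper_force: 30.0
```

Run:
```python
from h import *
plan()
```

```text
t 69.5 tcp [0.5043 0.3802 0.0323] phi -98.39 tilt [0. 0.] w 0.572 gf 30.0 F [0.  0.2 1.2] j [ 52.  33. -11.   0. -46. -60.]
```

move_arm(series=[[[0,0,0],[0,0,-0.02],0],[[0,0,0],[0,0,-0.05],0],[[0,0,0],[0,0,-0.08],0],[[0,0,0],[0,0,-0.08],0],[[0,0,0],[0,0,-0.09],0],[[0,0,0],[0,0,-0.09],0],[[0,0,0],[0,0,-0.09],0],[[0,0,0],[0,0,-0.09],0],[[0,0,0],[0,0,-0.08],0],[[0,0,0],[0,0,-0.06],0],[[0,0,0],[0,0,-0.04],0],[[0,0,0],[0,0,0],0]])

```text
time_s: 70.7
tcp_pos: [0.5044, 0.3802, 0.4207]
ee_rot: [[-0.146, -0.989, 0.005], [-0.989, 0.146, 0.005], [-0.005, -0.004, -1.0]]
wrist_force: [0.2, -0.8, -1.9]
gripper_width: 0.571
gripper_force: 30.0
```

Run:
```python
from h import *
plan((.637,-.002,.41))
```

```text
t 70.7 tcp [0.5044 0.3802 0.4207] phi -98.39 tilt [0.005 0.005] w 0.571 gf 30.0 F [ 0.2 -0.8 -1.9] j [ 52.  20.  24.   0. -94. -60.]
[ 0.637 -0.002  0.41 ] shift units [ 0.7175 -0.3738  0.0191] rows>= 9
```

move_arm(series=[[[0,0,0],[0.035,-0.018,0],0],[[0,0,0],[0.065,-0.034,0],0],[[0,0,0],[0.075,-0.039,0],0],[[0,0,0],[0.075,-0.039,0],0],[[0,0,0],[0.075,-0.039,0],0],[[0,0,0],[0.075,-0.039,0],0],[[0,0,0],[0.075,-0.039,0],0],[[0,0,0],[0.075,-0.039,0],0],[[0,0,0],[0.075,-0.039,0],0],[[0,0,0],[0.06,-0.032,0],0],[[0,0,0],[0.032,-0.017,0],0],[[0,0,0],[0,0,0],0]])

```text
time_s: 71.9
tcp_pos: [0.6366, -0.0046, 0.4147]
ee_rot: [[-0.15, -0.989, -0.004], [-0.989, 0.15, -0.001], [0.001, 0.004, -1.0]]
wrist_force: [0.8, 0.7, -2.1]
gripper_width: 0.574
gripper_force: 30.0
```

move_arm(series=[[[0,0,0],[0,0,0.04],0],[[0,0,0],[0,0,0.06],0],[[0,0,0],[0,0,0.07],0],[[0,0,0],[0,0,0.07],0],[[0,0,0],[0,0,0.07],0],[[0,0,0],[0,0,0.06],0],[[0,0,0],[0,0,0.04],0],[[0,0,0],[0,0,0],0],[[0,0,0],[0,0,0],0]])

```text
time_s: 72.8
tcp_pos: [0.6366, -0.0014, 0.2122]
ee_rot: [[-0.145, -0.989, -0.0], [-0.989, 0.145, -0.001], [0.001, 0.0, -1.0]]
wrist_force: [-0.5, 0.3, -1.0]
gripper_width: 0.57
gripper_force: 30.0
```

Run:
```python
from h import *
S=cap('scene'); T=cap('top'); plan((.637,-.002,.14))
z=r.sense()['tcp_pos'][2]-.0323+.022
for n,c in(('scene',S),('top',T)):
  for d in r.cut_out('lid_base',n)[:2]: print(n,d['centre'],round(d['score'],2),d['pixels'].sum(),fitcirc(c,d['pixels'],z,.06,[.637,-.002]),proj(c,(.637,-.002,z)))
  for d in r.cut_out('tin_rim',n)[:1]: print('tin',d['centre'],fitcirc(c,d['pixels'],.122,.057,[.637,-.002]))
# visible rim edge in scene: radial gradient search per tin candidate
for n,c in(('scene',S),):
    g=cv2.GaussianBlur(cv2.cvtColor(c['img'],cv2.COLOR_RGB2GRAY).astype(np.float32),(3,3),0)
    gr=np.hypot(cv2.Sobel(g,cv2.CV_32F,1,0),cv2.Sobel(g,cv2.CV_32F,0,1))
```

```text
t 72.9 tcp [ 0.6376 -0.0015  0.2139] phi -98.35 tilt [0.003 0.   ] w 0.572 gf 30.0 F [ 0.3  0.2 -1.6] j [ 14.  24.   1.   0. -68. -23.]
[ 0.637 -0.002  0.14 ] shift units [0.0012 0.0014 0.1477] rows>= 2
scene [339.5, 237.8] 0.89 967 (array([ 0.63803843, -0.0013063 ]), np.float64(0.5084745762711864)) [345.85273942 233.41149583]
scene [387.8, 238.6] 0.37 6207 (array([ 0.66065372, -0.02878258]), np.float64(0.06888888888888889)) [345.85273942 233.41149583]
tin [384.9, 236.9] (array([0.6429333 , 0.00231763]), np.float64(0.07017543859649122))
top [275.8, 152.3] 0.58 248 (array([6.34266116e-01, 4.92088124e-04]), np.float64(0.5185185185185185)) [265.14255971 153.79712993]
top [395.7, 177.1] 0.19 795 (array([ 0.54065801, -0.43484139]), np.float64(0.38202247191011235)) [265.14255971 153.79712993]
tin [246.1, 174.9] (array([6.34501849e-01, 5.31549259e-04]), np.float64(0.12053571428571429))
```

move_arm(series=[[[0,0,0],[0.001,0,0.03],0],[[0,0,0],[0,0,0.035],0],[[0,0,0],[0,0,0.025],0],[[0,0,0],[0,0,0.02],0],[[0,0,0],[0,0,0.012],0],[[0,0,0],[0,0,0.01],0],[[0,0,0],[0,0,0],0],[[0,0,0],[0,0,0],0]])

```text
time_s: 73.9
tcp_pos: [0.6371, -0.0024, 0.1465]
ee_rot: [[-0.146, -0.989, 0.001], [-0.989, 0.146, -0.0], [-0.0, -0.001, -1.0]]
wrist_force: [-0.9, 0.2, -1.6]
gripper_width: 0.572
gripper_force: 30.0
```

Run:
```python
from h import *
plan((.637,-.002,.1405))
```

```text
t 73.9 tcp [ 0.6371 -0.0024  0.1465] phi -98.39 tilt [ 0.001 -0.   ] w 0.572 gf 30.0 F [-0.9  0.2 -1.6] j [ 14.  27.  -4.   0. -60. -23.]
[ 0.637  -0.002   0.1405] shift units [-0.0008  0.0002  0.012 ] rows>= 1
```

move_arm(series=[[[0,0,0],[0,0,0.004],0],[[0,0,0],[0,0,0.004],0],[[0,0,0],[0,0,0.004],0],[[0,0,0],[0,0,0.001],0],[[0,0,0],[0,0,0],0]])

```text
time_s: 74.4
tcp_pos: [0.6368, -0.0024, 0.1403]
ee_rot: [[-0.146, -0.989, 0.001], [-0.989, 0.146, -0.0], [0.0, -0.001, -1.0]]
wrist_force: [-2.4, 0.6, 3.3]
gripper_width: 0.571
gripper_force: 30.0
```

Run:
```python
from h import *
plan()
```

```text
t 74.4 tcp [ 0.6368 -0.0024  0.1403] phi -98.38 tilt [ 0.001 -0.   ] w 0.571 gf 30.0 F [-2.4  0.6  3.3] j [ 14.  27.  -4.   0. -59. -23.]
```

Contact at the expected seated height (0.1403 m). Release and withdraw.

move_arm(series=[[[0,0,0],[0,0,0],0.8],[[0,0,0],[0,0,0],0.8],[[0,0,0],[0,0,0],0.8],[[0,0,0],[0,0,0],0.8],[[0,0,0],[0,0,-0.03],0.8],[[0,0,0],[0,0,-0.07],0.8],[[0,0,0],[0,0,-0.09],0.8],[[0,0,0],[0,0,-0.09],0.8],[[0,0,0],[0,0,-0.09],0.8],[[0,0,0],[0,0,-0.09],0.8],[[0,0,0],[0,0,-0.05],0.8],[[0,0,0],[0,0,0],0.8]])

```text
time_s: 75.6
tcp_pos: [0.638, -0.0026, 0.3999]
ee_rot: [[-0.146, -0.989, 0.01], [-0.989, 0.146, 0.001], [-0.002, -0.01, -1.0]]
wrist_force: [-0.2, 0.2, 0.2]
gripper_width: 0.801
gripper_force: 0.0
```

move_arm(series=[[[0,0,0],[0.05,0.07,0],0.8],[[0,0,0],[0.05,0.07,0],0.8],[[0,0,0],[0.05,0.07,0],0.8],[[0,0,0],[0.05,0.07,0],0.8],[[0,0,0],[0.05,0.07,0],0.8],[[0,0,0],[0.08,0,0],0.8],[[0,0,0],[0.08,0,0],0.8],[[0,0,0],[0.08,0,0],0.8],[[0,0,0],[0,0,0],0.8],[[0,0,0],[0,0,0],0.8]])

```text
time_s: 76.6
tcp_pos: [0.4272, -0.2198, 0.3934]
ee_rot: [[-0.148, -0.989, -0.002], [-0.989, 0.148, 0.001], [-0.001, 0.002, -1.0]]
wrist_force: [-0.9, -0.1, 0.2]
gripper_width: 0.797
gripper_force: 0.0
```

Run:
```python
from h import *
C={'scene':cap('scene','f_scene.png'),'top':cap('top','f_top.png')}; plan(); blocks(C)
for n,c in C.items():
  for t,z,R,x0 in(('lid_base',.130,.06,[.637,-.002]),('funnel_base',.079,.088,[.643,-.279])):
    for d in r.cut_out(t,n)[:1]: print(n,t,d['centre'],round(d['score'],2),fitcirc(c,d['pixels'],z,R,x0))
  for t in('lid_grip','skip_handle','funnel_tab','sports_car','tow_truck','key_bowl'): print(n,t,[(d['centre'],round(d['score'],2)) for d in r.pinpoint(t,n)][:2])
  print('pred lid_grip',proj(c,(.637,-.002,.156)),'tab',proj(c,(.565,-.3225,.1)))
```

```text
t 76.7 tcp [ 0.4278 -0.2187  0.394 ] phi -98.36 tilt [-0.001  0.001] w 0.802 gf 0.0 F [-0.2  0.2  0.3] j [ -8.   3.   0.  -0. -87.  -1.]
scene lid_base [343.5, 246.6] 0.85 (array([ 0.63826828, -0.00251055]), np.float64(0.84))
scene funnel_base [259.1, 324.4] 0.96 (array([ 0.64227288, -0.27874824]), np.float64(0.680365296803653))
scene lid_grip [([345.0, 240.6], 0.74)]
scene skip_handle [([369.3, 136.9], 0.67), ([260.8, 340.2], 0.4)]
scene funnel_tab [([222.4, 313.0], 0.74)]
scene sports_car [([175.6, 236.6], 0.85), ([398.7, 179.5], 0.57)]
scene tow_truck [([324.7, 151.9], 0.87)]
scene key_bowl [([181.0, 377.1], 0.62), ([224.0, 318.3], 0.25)]
pred lid_grip [343.6261012  242.99806962] tab [223.04462875 313.71224916]
top lid_base [262.4, 152.1] 0.93 (array([ 0.63370283, -0.00510054]), np.float64(0.6179775280898876))
top funnel_base [342.2, 148.6] 0.87 (array([ 0.63969325, -0.27740358]), np.float64(0.5272727272727272))
top lid_grip [([263.8, 158.7], 0.61)]
top skip_handle [([206.5, 187.2], 0.95)]
top funnel_tab []
top sports_car [([345.0, 263.6], 0.61)]
top tow_truck [([203.1, 253.2], 0.97), ([339.4, 162.8], 0.24)]
top key_bowl [([394.4, 178.0], 0.75)]
pred lid_grip [265.50830239 157.48836129] tab [356.36559515 178.77001148]
```

```bash
python3 -c "
from station import r
print(r.finish_job())"
```

```text
the job is handed in; nothing more can be done
None
```

The job is handed in: the three pine blocks went through the funnel into the tin (two were seen inside, and the third is inferred because none showed anywhere else). The skip is upright, the funnel is back on its mat and the lid is seated on the tin; the judge returned no verdict.

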